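Batch two sample bottles through the tip bucket

ROBOT

A 7-joint arm with a two-finger parallel gripper is mounted at the origin on the work surface. World frame = base frame: x ahead of the robot, y to its left, z up, the work surface at z = 0. Lengths are in m, angles in rad, forces in N, time in s.
With the tool pointing down it reaches from about 0.35 to 0.9 m from the base axis. Payload 8.1 kg.
Tool frame: the origin (TCP) lies at the very end of the fingers, on their centre line; the grasp point (between the pads) lies 19 mm behind it (grasp_offset is the distance from the TCP to the grasp point, in m); z points along the fingers, y is the line along which they close (so a half turn about z gives the same grasp; the last joint's range is limited). The gripper opens to 92 mm and grips with 3 to 60 N. Pads are 19 mm wide; open, the fingers measure 130 mm over their backs; the gripper's body (75 mm by 190 mm) begins 47 mm behind the grasp point.
Start: joints at [1.161, 0.434, 0.025, 1.573, -0.012, 1.134, -0.075], TCP at [0.189, -0.596, 0.227] pointing down, gripper open.
Joint ranges: [-2.62, 2.62], [-0.44, 2.09], [-1.27, 1.32], [0.08, 2.57], [-1.32, 4.46], [0.12, 2], [-2.74, 2.74]. Speed limits (rad/s): [2.22, 2.22, 3.01, 3.01, 3.14, 3.14, 3.14].

INTERFACE

Orientations are given as a rotation vector (axis times angle).
In Python, from cell import observe, get_image, camera_params, sign_off, silhouettes, grasp_offset gives the robot as it stands. The module is installed in compiled form; this text tells all that it offers.
- The arm moves only by the tool jog_arm, never from a script. Its argument "motion" is a list that holds one entry, the list of rows, each a list of 7 numbers: the shift along the tool's x, y, z in m, then the turn, a rotation vector about the tool's x, y, z in rad, then the closure, from -1 (fully open) to 1 (shut), so that 0 is half open. In form: [[[dx, dy, dz, wx, wy, wz, hand], ...]]. A call has 1 to 10 rows; each row is the pose to reach, as a shift and turn from the pose commanded when the call began, along the tool's axes at that moment; what a row does not reach only later rows make up. A row lasts 1/12 s, in which the tool goes at most 41.7 mm and 7.16 degrees, less where a joint would pass 70% of its speed; a pose out of reach is approached as far as the arm can. A call with a gripper value outside its range is refused whole. The fingers move at their own pace and stop on an object; "force" is the grip in N (left out, the last holds). Time passes only in rows, so rows that repeat a pose let the fingers close. It gives the time, the measured TCP pose, the force, the opening and the grip force at its end, in the units of the state.
- observe(): the state, without advancing time (a new reading comes with each control period).
- get_image(name): name is "scene" or "top" or "wrist"; returns the picture (480x640x3 uint8, red, green, blue); there is no depth.
- camera_params(name): a dict with "vertical_fov" (degrees; the focal length in pixels is half the picture's height over the tangent of half this angle, whatever the lens; pixels are square), "cx", "cy" (the principal point, pixels), "dist_coeffs" ([k1, k2, p1, p2, k3] as OpenCV has them; the pictures are not rectified), "T" (4x4, takes a point from camera to world coordinates). Camera axes: x right, y down, z forward; pixel columns grow to the right and rows downward; lengths in m; the calibration is good to about 2 mm. A picture is of the moment at which its call begins: read the wrist's pose just before it. camera_params takes no time and is no camera call; for the wrist camera it gives the pose at the moment of the call.
- sign_off(): hands the job in; it is judged then, once.
Trained networks look in the newest picture that a camera, given by its name, has taken for a name from the list of things; names that differ only in an ending like _2 or _b are one class to them, and where a whole thing is asked for, a point or a joint stands for the part that bears it (a point fixed in the world has none). Each returns a list of dicts, best first, with "p" (0 to 1); they miss things now and then, are a little off and sometimes report something else, mostly with a low value. They report only what shows in the picture. A call takes as long as a camera call. They do not tell look-alikes from the thing itself.
- silhouettes(query, camera): "mask" (480x640 bool, what is visible of it) and "pixel" ([column, row] in pixels, amid what is visible of it).
The state is a dict: "clock": time; "joints": joint angles; "dq": joint speeds; "joint_efforts": joint torques, N m; "position": TCP position; "ee_rot": TCP orientation; "force": force on the tool from outside, world axes, zero at the start; "ft_torque": the same for the moment, N m; "width": opening from 0.0 (shut) to 1.0 (fully open); "gripper_force": force on a finger pad.
Only numpy, scipy, OpenCV 4.12 (cv2) and the standard library are available. Lean on these libraries where they do the work, as an engineer would, in place of code of your own. Each camera call takes 0.05 s, during which the arm holds its last target. There are 200 camera calls.

TASK

Take the two red-capped sample bottles out of the slanted rack and set them one after the other into the steel tip bucket, without dropping them in, so that their weight alone trips it and it dumps both into the blue tub. Then swing the empty bucket back upright by its red bar, ready for the next batch. Leave the amber bottle in the rack, and do not disturb the glass beaker or the steel dish.

Things in the scene. Friction and masses are not known exactly. Their poses are not given: they have to be found in the camera images.
- rack: Slanted bottle rack, 300 mm wide: three bays along its y axis (y = -85, 0, 85 mm), blue dividers. Origin on the bench; x away from the robot at yaw 0. Bottles lean 38 degrees from vertical, caps towards -x (the robot); foot centres at x = 45, z = 40 mm. Bed (under a bottle, robot's side) and dividers reach 60 and 36 mm up from the foot: the upper half is free to grip along the rack's y.
- rack_guard (a point): Middle of the front (robot side) edge of a clear splash guard fixed over the rack, 236 to 242 mm above the bench; from here it runs 75 mm along the rack's +x, over the full 300 mm width, on posts at its ends. An upright gripper finds no room under it: grip along the leaning bottle and draw it out along its own axis, towards the robot and up.
- sample_a_center (a point): Centre of one sample bottle to be moved: white plastic, red cap, 44 mm diameter, 110 mm tall (cap: top 22 mm, 36 mm diameter), about 180 g. On the axis, 55 mm above the foot; z axis along the bottle from foot to cap. Its bay varies.
- sample_b_center (a point): Centre of the other sample bottle to be moved, alike in every way.
- reagent_center (a point): Centre of the amber bottle with a black cap (44 mm diameter, 110 mm tall), in one of the three bays; it stays there.
- stand: Fixed grey stand of the tip bucket; origin on the bench under the hinge axis, which runs along the stand's x axis 190 mm above the bench. Posts at x = -100 and +100 mm, 208 mm high. The bucket is on the stand's -y side, the counterweight and red bar on its +y side; the tub lies beyond the bucket at -y.
- bucket (a joint): Tip angle: 0 = upright on its stop, grows as the bucket goes down towards the stand's -y, 1.75 rad = fully dumped (stop). One bottle leaves it upright; two trip it and it swings over, damped, in 1 to 3 s. Empty, it rests at either end: it balances near 0.7 rad and swings by itself, damped, to upright below that and to dumped above. Moving it by the bar takes about 2 N, more if fast.
- bucket_in (a point): Centre of the bucket's inner floor, moves with it; upright: 65 mm from the hinge towards the stand's -y, 190 mm above the bench, axes as the stand's. Inside 148 mm along x, 56 mm along y at the floor; rear (+y) wall 48 mm high, ends 40 mm, the -y wall leans outward, 33 mm high. Two bottles stand side by side along x, for example at x = -34 and +34 mm.
- bucket_handle (a point): Middle of the red grip bar, 12 mm thick, 100 mm long, along the stand's x. Upright: 130 mm from the hinge towards +y, 35 mm above it. Dumped: 58 mm to the -y side, 122 mm above the hinge; hooked from the -y side and drawn 130 mm level to +y it passes the balance. As the bucket trips the bar swings up and over: keep clear, lift away promptly. The brass counterweight (32 mm thick) lies parallel, 55 mm nearer the hinge.
- tub_in (a point): Centre of the inner floor of the blue tub, 10 mm above the bench; axes as the tub. The tub is 300 x 300 mm outside, walls 6 mm thick, 100 mm high, 114 mm at its far -y side and 56 mm at the +y side next to the stand.
- beaker: Glass beaker, 76 mm diameter, 100 mm tall, standing on the bench; origin at the centre of its foot. Leave alone.
- dish: Shallow steel weighing dish, 80 mm diameter, 28 mm high, on the bench near the stand; origin at the centre of its foot. Leave alone.
Not all that is in view belongs to the job. Leave any yellow look-alike of the part that bears sample_b_center alone.

How it is judged:
On the way, in this order (a step that is already met when the one before it is completed fails the run):
1. one sample bottle is in the bucket and let go, and the bucket is still upright (value of joint bucket below 0.06 rad and ((x of sample_a_center in the frame of bucket_in between -0.08 and 0.08 m and y of sample_a_center in the frame of bucket_in between -0.06 and 0.045 m and z of sample_a_center in the frame of bucket_in between 0.005 and 0.08 m and contact force between the fingers and sample_a below 0.1 N) or (x of sample_b_center in the frame of bucket_in between -0.08 and 0.08 m and y of sample_b_center in the frame of bucket_in between -0.06 and 0.045 m and z of sample_b_center in the frame of bucket_in between 0.005 and 0.08 m and contact force between the fingers and sample_b below 0.1 N))), for 0.2 s.
2. both sample bottles are in the bucket, before it has tipped far (value of joint bucket below 0.6 rad and x of sample_a_center in the frame of bucket_in between -0.08 and 0.08 m and y of sample_a_center in the frame of bucket_in between -0.06 and 0.045 m and z of sample_a_center in the frame of bucket_in between 0.005 and 0.08 m and x of sample_b_center in the frame of bucket_in between -0.08 and 0.08 m and y of sample_b_center in the frame of bucket_in between -0.06 and 0.045 m and z of sample_b_center in the frame of bucket_in between 0.005 and 0.08 m), for 0.02 s.
3. the bucket has tipped right over and both sample bottles are in the tub, untouched (value of joint bucket above 1.4 rad and x of sample_a_center in the frame of tub_in between -0.145 and 0.145 m and y of sample_a_center in the frame of tub_in between -0.145 and 0.145 m and z of sample_a_center in the frame of tub_in between -0.005 and 0.09 m and x of sample_b_center in the frame of tub_in between -0.145 and 0.145 m and y of sample_b_center in the frame of tub_in between -0.145 and 0.145 m and z of sample_b_center in the frame of tub_in between -0.005 and 0.09 m and contact force between the fingers and sample_a below 0.1 N and contact force between the fingers and sample_b below 0.1 N), for 0.2 s.
At the end, for the whole second after the job is handed in: The bucket is upright on its stop again (within 0.06 rad) and still, both sample bottles lie at rest (under 0.05 m/s) inside the tub with their centres within its walls and less than 90 mm above its floor, and the amber bottle is in its bay (within 30 mm of its start) (value of joint bucket below 0.06 rad and velocity of joint bucket between -0.05 and 0.05 rad/s and x of sample_a_center in the frame of tub_in between -0.145 and 0.145 m and y of sample_a_center in the frame of tub_in between -0.145 and 0.145 m and z of sample_a_center in the frame of tub_in between -0.005 and 0.09 m and x of sample_b_center in the frame of tub_in between -0.145 and 0.145 m and y of sample_b_center in the frame of tub_in between -0.145 and 0.145 m and z of sample_b_center in the frame of tub_in between -0.005 and 0.09 m and linear speed of each of sample_a, sample_b below 0.05 m/s and distance of reagent_center from where it was at the start of the episode below 0.03 m); the robot touches nothing.
It fails at once if the loaded bucket is tipped or held by the robot (over 2 N between robot and bucket while it is tipped 0.1 to 0.7 rad with a sample bottle in it) (value of joint bucket between 0.1 and 0.7 rad and contact force between any of the fingers, the arm and bucket above 2 N and ((x of sample_a_center in the frame of bucket_in between -0.08 and 0.08 m and y of sample_a_center in the frame of bucket_in between -0.06 and 0.045 m and z of sample_a_center in the frame of bucket_in between 0.005 and 0.08 m) or (x of sample_b_center in the frame of bucket_in between -0.08 and 0.08 m and y of sample_b_center in the frame of bucket_in between -0.06 and 0.045 m and z of sample_b_center in the frame of bucket_in between 0.005 and 0.08 m))).
It fails at once if a sample bottle is dropped into the upright bucket from more than 40 mm (value of joint bucket below 0.1 rad and ((horizontal distance between sample_a_center and bucket_in below 0.08 m and z of sample_a_center in the frame of bucket_in between 0.095 and 0.4 m and contact force between the fingers and sample_a below 0.1 N) or (horizontal distance between sample_b_center and bucket_in below 0.08 m and z of sample_b_center in the frame of bucket_in between 0.095 and 0.4 m and contact force between the fingers and sample_b below 0.1 N))).
It fails at once if the amber bottle, the beaker or the dish is moved more than 30 mm (distance of any of reagent_center, beaker, dish from where it was at the start of the episode above 0.03 m).
It also fails if it takes over 72 s, if anything falls off the work surface, if the arm or the gripper's body presses on something with over 40 N, if the wrist force passes 120 N, or if a joint passes its speed limit or range.

## Working session

There is one attempt and no reset: what is moved stays moved. The work goes in short steps, Python scripts to look and compute and a tool call to move; the robot and the scene stay as the last step left them, time stands still between calls to the robot, and variables do not carry over. Pictures are saved under pics/ and viewed, at most 10 in all, crops included, and the job is handed in when it is done.

Besides the shell and the picture viewer there is one more tool, called as name(argument=value, ...) on one line, values as JSON. jog_arm: Moves the arm, as the interface text tells. Its arguments: {"type":"object","properties":{"motion":{"type":"array"},"force":{"type":"number"}},"required":["motion"]}

```bash
mkdir -p pics; cat > h.py <<'E'
import numpy as np, cv2
from cell import *
from scipy.spatial.transform import Rotation as R
def K(n):
    c=camera_params(n); f=240/np.tan(np.radians(c["vertical_fov"])/2)
    return np.array([[f,0,c["cx"]],[0,f,c["cy"]],[0,0,1.]]),np.array(c["dist_coeffs"],float),np.array(c["T"])
def ray(n,px,k=None):
    A,d,T=k or K(n); u=cv2.undistortPoints(np.array([[px]],float),A,d)[0,0]
    v=T[:3,:3]@[u[0],u[1],1]; return T[:3,3],v/np.linalg.norm(v)
def atz(n,px,z,k=None):
    o,v=ray(n,px,k); return o+v*(z-o[2])/v[2]
def proj(n,P,k=None):
    A,d,T=k or K(n); Ti=np.linalg.inv(T)
    return cv2.projectPoints(np.array(P,float).reshape(-1,3),cv2.Rodrigues(Ti[:3,:3])[0],Ti[:3,3],A,d)[0][:,0]
def tri(a,b):
    (o1,v1),(o2,v2)=a,b
    s=np.linalg.lstsq(np.c_[v1,-v2],o2-o1,rcond=None)[0]
    p,q=o1+s[0]*v1,o2+s[1]*v2; return (p+q)/2,np.linalg.norm(p-q)
def save(n,f):
    im=get_image(n); cv2.imwrite(f,im[:,:,::-1]); return im
E
python3 - <<'E'
from h import *
s=observe(); print(s)
a=save("scene","pics/s0.png"); b=save("top","pics/t0.png")
for n in("scene","top"):
    print(n,camera_params(n)["T"],camera_params(n)["vertical_fov"])
    for q in["rack","sample_a_center","reagent_center","stand","bucket","tub_in","beaker","dish"]:
        for r in silhouettes(q,n)[:5]: print(n,q,round(r["p"],2),np.round(r["pixel"]),r["mask"].sum())
print(grasp_offset)
E
```

```text
{'clock': 0.0, 'joints': array([ 1.16139956,  0.43521337,  0.02498017,  1.57409734, -0.01159654,
        1.13399431, -0.07509761]), 'dq': array([ 0.00034623, -0.0010119 , -0.00081683,  0.00093886,  0.00060679,
        0.00028341,  0.00033159]), 'joint_efforts': array([-5.43711249e-04, -6.67849445e+01,  9.85032544e-01, -3.14464509e+01,
       -6.02381257e-02,  4.26962378e-02,  1.53123810e-04]), 'position': array([ 0.18854001, -0.59534811,  0.22595093]), 'ee_rot': array([-3.10321835e+00, -4.79682833e-01,  6.04396601e-04]), 'force': array([ 0.7594209 , -0.89017524,  0.33183586]), 'ft_torque': array([ 0.03024715, -0.02196911, -0.05891899]), 'gripper_force': 0.0, 'width': 0.9984790075578418}
scene [[-0.50337835  0.74811287 -0.43236255  1.19603327]
 [ 0.86404047  0.43966912 -0.24520427  0.47271251]
 [ 0.00665599 -0.49700926 -0.86771971  1.4962348 ]
 [ 0.          0.          0.          1.        ]] 43.930431504587204
scene rack 0.77 [377. 294.] 8629
scene rack 0.32 [179. 198.] 9281
scene sample_a_center 0.56 [364. 298.] 8905
scene sample_a_center 0.55 [340. 298.] 463
scene reagent_center 
[... 251 characters left out ...]
7.] 487
scene dish 0.33 [342. 295.] 449
top [[ 0.01393719 -0.99707413  0.07515941  0.41579223]
 [-0.99980498 -0.01494819 -0.01290566  0.11989464]
 [ 0.0139914  -0.07496489 -0.99708801  1.63179303]
 [ 0.          0.          0.          1.        ]] 45.54091258866565
top rack 0.68 [246. 214.] 5823
top sample_a_center 0.56 [279. 225.] 169
top reagent_center 0.63 [249. 230.] 147
top stand 0.79 [400. 234.] 7235
top bucket 0.91 [427. 236.] 3768
top tub_in 0.8 [487. 244.] 11120
top tub_in 0.57 [429. 235.] 3820
top beaker 0.71 [280. 226.] 146
top beaker 0.57 [243. 286.] 675
top dish 0.92 [309. 282.] 612
top dish 0.69 [432. 232.] 3718
top dish 0.6 [281. 227.] 146
top dish 0.36 [217. 234.] 189
0.0188
```

View pics/s0.png

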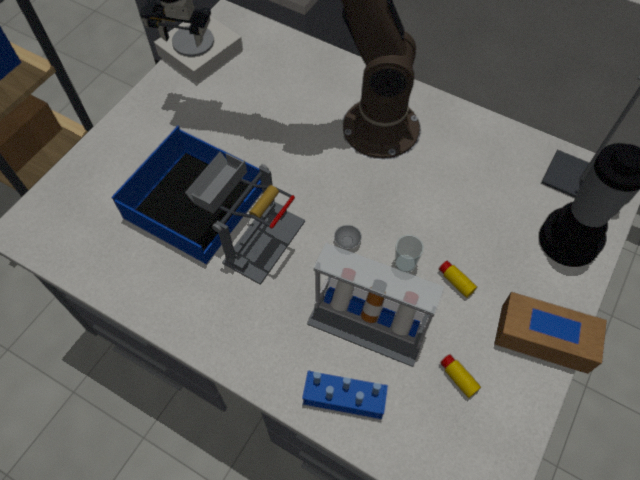

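View pics/t0.png

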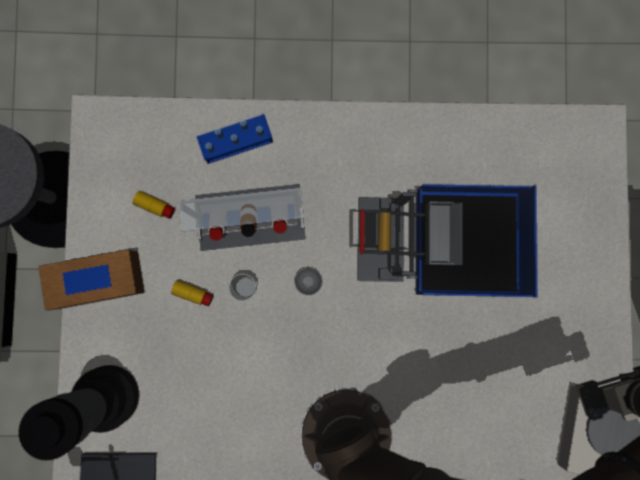

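Both pictures show the rack with red caps in its outer bays, near top pixels (215,233) and (280,226), and the black cap in the middle. The red bar is near top (360,231), the bucket at (445,233), the tub at (480,240), the beaker at (243,285) and the dish at (308,280). The yellow look-alikes lie loose on the bench.

```bash
cat > m.py <<'E'
from h import *
from scipy.optimize import least_squares
ims={n:cv2.imread(f"pics/{f}0.png") for n,f in(("top","t"),("scene","s"))}
def red(n,x0,y0,x1,y1,sat=70):
    hsv=cv2.cvtColor(ims[n],cv2.COLOR_BGR2HSV)
    m=(((hsv[...,0]<8)|(hsv[...,0]>172))&(hsv[...,1]>sat)&(hsv[...,2]>60)).astype(np.uint8)
    mm=np.zeros_like(m); mm[y0:y1,x0:x1]=m[y0:y1,x0:x1]
    k,l,st,c=cv2.connectedComponentsWithStats(mm)
    return [(st[i][4],np.round(c[i],1),l==i) for i in range(1,k) if st[i][4]>15]
tc=red("top",195,215,300,245); sc=red("scene",320,255,430,320,35)
tb=red("top",345,200,372,260); sb=red("scene",262,190,300,230)
for g in(tc,sc,tb,sb): print([(a,c) for a,c,_ in g])
def ends(mask):
    p=np.argwhere(mask)[:,::-1].astype(float); c=p.mean(0); v=np.linalg.svd(p-c,full_matrices=False)[2][0]
    t=(p-c)@v; return c,c+v*t.min(),c+v*t.max()
big=lambda g:max(g,key=lambda r:r[0])[2]
et,es=ends(big(tb)),ends(big(sb)); print("bar px",et,es)
for i in range(3):
  for j in ([0] if i==0 else [1,2]): print("bar",tri(ray("top",et[i]),ray("scene",es[j])))
print("bar at z .225 top",[atz("top",e,.225) for e in et],[atz("scene",e,.225) for e in es])
print("caps top z.116",[atz("top",c,.118) for _,c,_ in tc],"scene",[atz("scene",c,.118) for _,c,_ in sc])
for n,p in(("top guard",[(196,232),(303,219),(299,187)]),): print(n,[atz("top",q,.24) for q in p])
print("guard scene",[atz("scene",q,.24) for q in[(318,252),(439,293),(432,311),(316,270)]])
print("dish,beaker",atz("top",(309,282),.02),atz("top",(243,286),.05))
print("tub top corners",[atz("top",q,.1) for q in[(419,186),(536,186),(536,296),(417,294)]])
E
python3 m.py
python3 - <<'E'
import cv2,numpy as np
a=cv2.imread('pics/s0.png')[225:365,295:450]; b=cv2.imread('pics/t0.png')[175:265,175:320]
c=cv2.imread('pics/t0.png')[180:300,340:545]
f=lambda i,w,h:cv2.resize(cv2.convertScaleAbs(i,alpha=1.5),(w,h),interpolation=cv2.INTER_CUBIC)
o=np.vstack([np.hstack([f(a,400,300),f(b,400,300)]),np.hstack([f(c,512,300),np.zeros((300,288,3),np.uint8)])])
cv2.imwrite('pics/c0.png',o)
E
```

```text
[(np.int32(159), array([279.6, 226.5])), (np.int32(160), array([215.5, 233.6]))]
[(np.int32(79), array([348.1, 272.8])), (np.int32(92), array([411.1, 296.5]))]
[(np.int32(240), array([361.7, 231.6]))]
[(np.int32(195), array([281.2, 211.7]))]
bar px (array([361.725     , 231.60833333]), array([362.07756948, 208.98562414]), array([361.3912781 , 253.02168273])) (array([281.24615385, 211.73333333]), array([293.40591114, 195.30035833]), array([269.84297691, 227.14384827]))
bar (array([ 0.54648149, -0.01876811,  0.21912977]), np.float64(0.0028668104704885214))
bar (array([0.57496423, 0.01553171, 0.36329554]), np.float64(0.041810446923490195))
bar (array([ 0.60202149, -0.01793375,  0.22399123]), np.float64(0.0011215569516219246))
bar (array([ 0.4924183 , -0.01676656,  0.22609424]), np.float64(0.0008688537415384169))
bar (array([ 0.51452574, -0.05637632,  0.06129402]), np.float64(0.05462473539123092))
bar at z .225 top [array([ 0.54530814, -0.01689825,  0.225     ]), array([ 0.6016367 , -0.01732754,  0.225     ]), array([ 0.49229002, -0.01647794,  0.225     ])] [array([ 0.54998882, -0.017854
[... 247 characters left out ...]
0.18928255, 0.118     ]), array([0.54369328, 0.35897203, 0.118     ])]
top guard [array([0.53679552, 0.38827157, 0.24      ]), array([0.57272489, 0.12865389, 0.24      ]), array([0.65159851, 0.13967982, 0.24      ])]
guard scene [array([0.60963911, 0.12497757, 0.24      ]), array([0.56081899, 0.42065666, 0.24      ]), array([0.60976126, 0.42571826, 0.24      ]), array([0.65366966, 0.14543273, 0.24      ])]
dish,beaker [0.41972385 0.11044258 0.02      ] [0.40623111 0.29196229 0.05      ]
tub top corners [array([ 0.68311956, -0.18315236,  0.1       ]), array([ 0.68745734, -0.49837434,  0.1       ]), array([ 0.39161419, -0.4938798 ,  0.1       ]), array([ 0.39180005, -0.17785342,  0.1       ])]
```

View pics/c0.png

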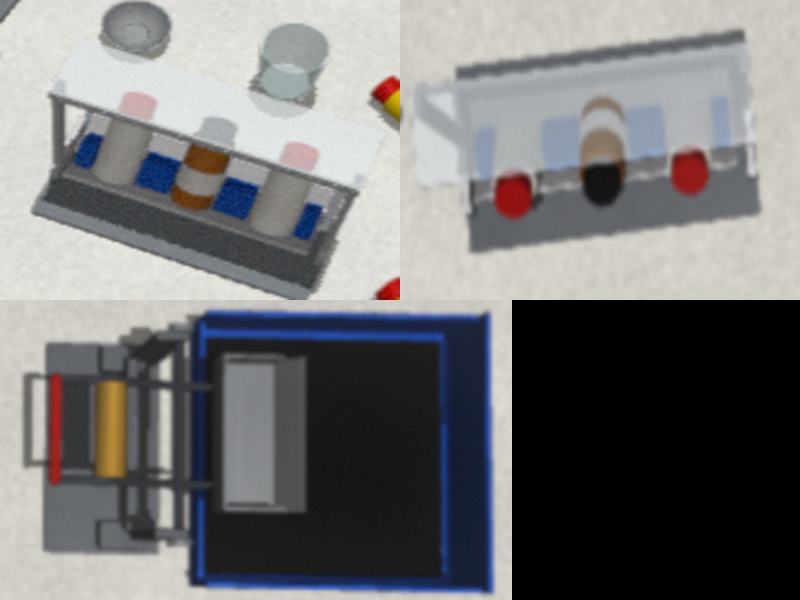

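The crop shows red caps in both outer bays, the guard's front edge roughly above the caps, and an upright bucket. I'll overlay a projected model to check the poses and find the guard posts.

```bash
cat > w.py <<'E'
from h import *
from scipy.spatial.transform import Rotation as R
yaw=.128; O=np.array([.5706,.2768,0]); RZ=R.from_euler('z',yaw).as_matrix()
rk=lambda x,y,z:O+RZ@np.array([x,y,z])
S=np.array([.547,-.1475,0]); syaw=-.005; SZ=R.from_euler('z',syaw).as_matrix()
st=lambda x,y,z:S+SZ@np.array([x,y,z])
L=np.radians(38)
bot=lambda y,h:rk(.045-np.sin(L)*h,y,.04+np.cos(L)*h)
def jog(P,Rm,s=None):
    "shift and rotvec in current tool axes to reach pose"
    s=s or observe(); R0=R.from_rotvec(s["ee_rot"])
    return np.round(R0.inv().apply(P-s["position"]),3),np.round((R0.inv()*R.from_matrix(Rm)).as_rotvec(),3)
E
python3 - <<'E'
from w import *
ex=lambda n,l,im,c:cv2.polylines(im,[np.round(proj(n,l)*4).astype(int)],False,c,1)
out=[]
for n,f,cr in(("top","t",(170,280,170,340)),("scene","s",(230,360,290,460)),("top","t",(170,310,335,550)),("scene","s",(140,290,180,320))):
    im=cv2.resize(cv2.imread(f"pics/{f}0.png"),None,fx=4,fy=4,interpolation=cv2.INTER_CUBIC)
    im=cv2.convertScaleAbs(im,alpha=1.5)
    g=-.016
    ex(n,[rk(g,-.15,.239),rk(g,.15,.239),rk(g+.075,.15,.239),rk(g+.075,-.15,.239),rk(g,-.15,.239)],im,(0,255,0))
    for y in(-.147,.147):
        ex(n,[rk(g+.005,y,0),rk(g+.005,y,.236)],im,(255,0,255)); ex(n,[rk(g+.07,y,0),rk(g+.07,y,.236)],im,(0,255,255))
    for y in(-.085,0,.085): ex(n,[bot(y,0),bot(y,.11)],im,(255,255,0))
    ex(n,[st(-.05,.13,.225),st(.05,.13,.225)],im,(0,255,0)); ex(n,[st(-.074,-.093,.19),st(.074,-.093,.19),st(.074,-.037,.19),st(-.074,-.037,.19),st(-.074,-.093,.19)],im,(0,255,0))
    for x in(-.1,.1): ex(n,[st(x,0,0),st(x,0,.208)],im,(0,255,255))
    a=[4*v for v in cr]; out.append(cv2.resize(im[a[0]:a[1],a[2]:a[3]],(400,300)))
cv2.imwrite("pics/o0.png",np.vstack([np.hstack(out[:2]),np.hstack(out[2:])]))
E
```

```text
(no output)
```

View pics/o0.png

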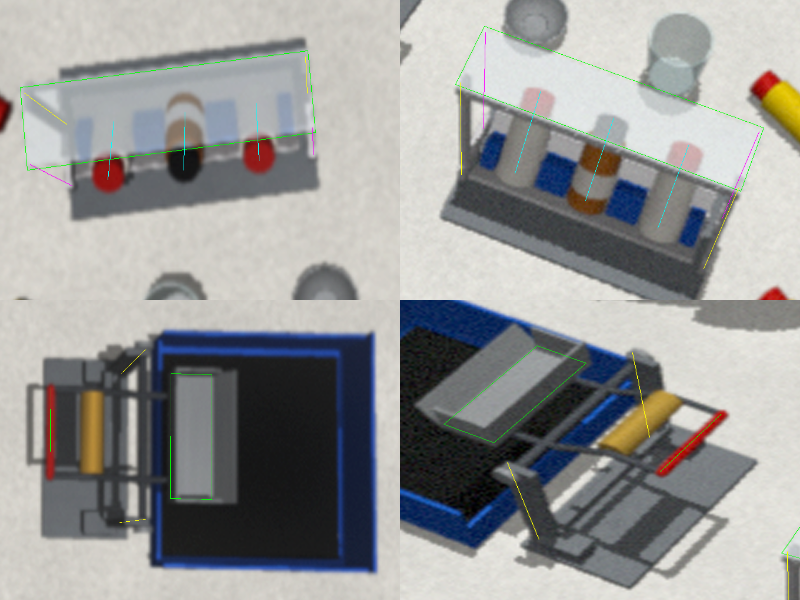

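The overlay fits the rack, guard, bucket and bar, and the guard posts are only at the back. Next I'll compute the approach.

```bash
cat >> w.py <<'E'
def Rrack(): 
    z=RZ@np.array([np.sin(L),0,-np.cos(L)]); y=RZ@np.array([0,-1.,0]); return np.c_[np.cross(y,z),y,z]
def Rdown(a=syaw):
    z=np.array([0,0,-1.]); y=R.from_euler('z',a).as_matrix()@np.array([0,-1.,0]); return np.c_[np.cross(y,z),y,z]
E
python3 - <<'E'
from w import *
s=observe()
print(jog(np.array([.33,-.25,.42]),Rdown(),s))
print(bot(-.085,.205),bot(-.085,.059),jog(bot(-.085,.209),Rrack(),s))
E
```

```text
(array([ 0.239, -0.287, -0.193]), array([ 0.   , -0.   ,  0.312]))
[0.50090408 0.18212877 0.2015422 ] [0.59005531 0.19360286 0.08649263] (array([ 0.53 , -0.648,  0.022]), array([-0.059,  0.661,  0.172]))
```

jog_arm(motion=[[[0, 0, -0.08, 0, 0, 0, -0.4], [0.239, -0.287, -0.193, 0, 0, 0.31, -0.4], [0.239, -0.287, -0.193, 0, 0, 0.31, -0.4], [0.239, -0.287, -0.193, 0, 0, 0.31, -0.4], [0.239, -0.287, -0.193, 0, 0, 0.31, -0.4], [0.239, -0.287, -0.193, 0, 0, 0.31, -0.4], [0.239, -0.287, -0.193, 0, 0, 0.31, -0.4], [0.239, -0.287, -0.193, 0, 0, 0.31, -0.4], [0.239, -0.287, -0.193, 0, 0, 0.31, -0.4], [0.239, -0.287, -0.193, 0, 0, 0.31, -0.4]]])

```text
clock: 1.73
position: [0.3203, -0.2721, 0.4103]
ee_rot: [3.141, -0.005, 0.001]
force: [1.2, -0.4, -0.3]
width: 0.702
gripper_force: 0.0
```

```bash
python3 - <<'E'
from w import *
s=observe(); print(s["clock"],s["position"],s["joints"],s["width"],s["force"]); print(jog(bot(-.085,.209),Rrack(),s))
E
```

```text
1.7333 [ 0.32025624 -0.27211483  0.41026183] [ 7.17368523e-01 -5.81018674e-03 -1.38876099e-01  1.69144264e+00
 -4.21570742e-04  1.45505995e+00 -9.95632317e-01] 0.7016018406446152 [ 1.22477104 -0.44599826 -0.30652941]
(array([ 0.177, -0.455,  0.205]), array([ 0.044,  0.662, -0.126]))
```

jog_arm(motion=[[[0.09, -0.3, 0.03, 0.03, 0.4, -0.08, -0.4], [0.09, -0.3, 0.03, 0.03, 0.4, -0.08, -0.4], [0.09, -0.3, 0.03, 0.03, 0.4, -0.08, -0.4], [0.09, -0.3, 0.03, 0.03, 0.4, -0.08, -0.4], [0.09, -0.3, 0.03, 0.03, 0.4, -0.08, -0.4], [0.09, -0.3, 0.03, 0.03, 0.4, -0.08, -0.4], [0.09, -0.3, 0.03, 0.03, 0.4, -0.08, -0.4], [0.09, -0.3, 0.03, 0.03, 0.4, -0.08, -0.4], [0.177, -0.455, 0.205, 0.044, 0.662, -0.126, -0.4], [0.177, -0.455, 0.205, 0.044, 0.662, -0.126, -0.4]]])

```text
clock: 2.57
position: [0.4365, 0.0685, 0.3353]
ee_rot: [-2.961, -0.174, -0.906]
force: [2.2, 0.2, -1.6]
width: 0.699
gripper_force: 0.0
```

```bash
python3 - <<'E'
from w import *
s=observe(); print(s["clock"],s["position"],s["joints"]); print(jog(bot(-.085,.209),Rrack(),s))
E
```

```text
2.5667 [0.43648134 0.06845454 0.33525819] [ 0.57948816 -0.31789453 -0.67048332  2.22160082 -0.35346555  0.5953233
 -1.34447261]
(array([-0.011, -0.105,  0.151]), array([ 0.001,  0.069, -0.01 ]))
```

jog_arm(motion=[[[-0.011, -0.105, 0.151, 0.001, 0.069, -0.01, -0.4], [-0.011, -0.105, 0.151, 0.001, 0.069, -0.01, -0.4], [-0.011, -0.105, 0.151, 0.001, 0.069, -0.01, -0.4], [-0.011, -0.105, 0.151, 0.001, 0.069, -0.01, -0.4], [-0.011, -0.105, 0.151, 0.001, 0.069, -0.01, -0.4], [-0.011, -0.105, 0.151, 0.001, 0.069, -0.01, -0.4], [-0.011, -0.105, 0.151, 0.001, 0.069, -0.01, -0.4], [-0.011, -0.105, 0.151, 0.001, 0.069, -0.01, -0.4]]])

```text
clock: 3.23
position: [0.4709, 0.134, 0.2393]
ee_rot: [-2.948, -0.185, -0.969]
force: [0.3, -0.8, -0.1]
width: 0.701
gripper_force: 0.0
```

```bash
python3 - <<'E'
from w import *
s=observe(); print(s["clock"],s["position"],s["joints"]); print(jog(bot(-.085,.209),Rrack(),s),jog(bot(-.085,.059),Rrack(),s))
k=K("wrist"); im=save("wrist","pics/w1.png")
for r in silhouettes("sample_a_center","wrist")[:3]: print(r["p"],r["pixel"],r["mask"].sum())
for y in(-.085,0,.085): print(y,proj("wrist",[bot(y,.11),bot(y,.055),bot(y,0)],k).round())
E
```

```text
3.2333 [0.47092911 0.13395933 0.23926112] [ 0.75371486 -0.01946132 -1.24562567  2.33037421  0.76154428  0.29872937
 -2.61888039]
(array([ 0.006, -0.044,  0.047]), array([ 0.007,  0.029, -0.   ])) (array([ 0.011, -0.045,  0.197]), array([ 0.007,  0.029, -0.   ]))
0.55 [268.3, 193.8] 2854
-0.085 [[261. 212.]
 [269. 197.]
 [275. 186.]]
0 [[151. 213.]
 [174. 198.]
 [192. 186.]]
0.085 [[ 46. 214.]
 [ 83. 199.]
 [111. 187.]]
```

View pics/w1.png

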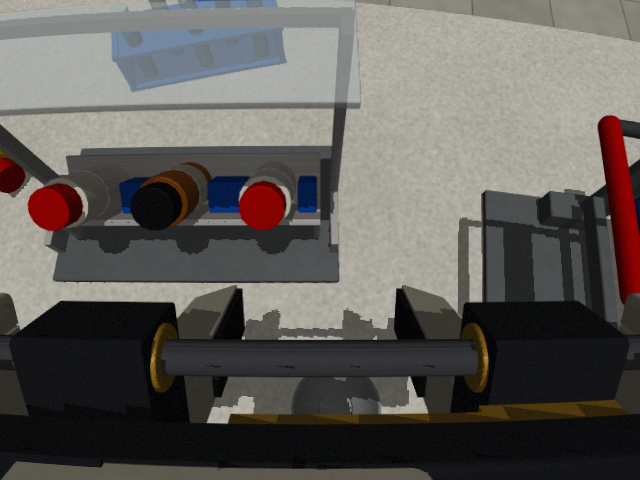

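The wrist view matches the model: the cap is at (263,205) against a predicted (261,212). However, the arm's redundant joints have drifted to their limits (j3, j6, j7). I'll fit the arm's kinematics so I can pick a better path.

```bash
cat > kin.py <<'E'
from w import *
from scipy.optimize import least_squares
D=[([1.16139956,.43521337,.02498017,1.57409734,-.01159654,1.13399431,-.07509761],[.18854,-.59535,.22595],[-3.10321835,-.479682833,.0006]),
([.717368523,-.00581018674,-.138876099,1.69144264,-.00042157,1.45505995,-.995632317],[.32025624,-.27211483,.41026183],[3.141,-.005,.001]),
([.57948816,-.31789453,-.67048332,2.22160082,-.35346555,.5953233,-1.34447261],[.43648134,.06845454,.33525819],[-2.961,-.174,-.906]),
([.75371486,-.01946132,-1.24562567,2.33037421,.76154428,.29872937,-2.61888039],[.47092911,.13395933,.23926112],[-2.948,-.185,-.969])]
Ls=[.30,.565,.425,.406,0.]; SG=-1; C7=[0.]
lo=np.array([-2.62,-.44,-1.27,.08,-1.32,.12,-2.74]); hi=np.array([2.62,2.09,1.32,2.57,4.46,2,2.74])
def fk(q,p):
    T=np.eye(4)
    def rot(ax,a):
        M=np.eye(4); M[:3,:3]=R.from_euler(ax,a).as_matrix(); return M
    def tr(d,x=0): M=np.eye(4); M[2,3]=d; M[0,3]=x; return M
    s=p[8:]
    return rot('z',s[0]*q[0])@tr(p[0],p[6])@rot('y',q[1])@rot('z',s[1]*q[2])@tr(p[1],p[4])@rot('y',q[3])@tr(0,-p[4])@rot('z',s[2]*q[4])@tr(p[2])@rot('y',q[5])@tr(0,p[7])@rot('z',s[3]*q[6]+p[5])@tr(p[3])
def fit():
    best=None
    import itertools
    for s in itertools.product([-1,1],repeat=3):
      for c in(0,np.pi/2,np.pi,-np.pi/2):
        def f(x):
            p=np.r_[x,-1,s]; r=[]
            for q,P,v in D:
                T=fk(q,p); r+=list((T[:3,3]-P)*5)+list((R.from_matrix(T[:3,:3]).inv()*R.from_rotvec(v)).as_rotvec())
            return r
        o=least_squares(f,[.3,.565,.425,.4,0,c,0,0],max_nfev=40)
        if best is None or o.cost<best[0]: best=(o.cost,np.r_[o.x,-1,s],np.array(o.fun).reshape(-1,6))
    return best
E
python3 - <<'E'
from kin import *
b=fit(); print(b[0],b[1].round(4)); print(b[2].round(4)); np.save("p.npy",b[1])
E
```

```text
0.06979059779352877 [ 0.1814  0.4798  0.3411  0.263   0.0426  1.5707  0.0562  0.0074 -1.
 -1.     -1.     -1.    ]
[[ 2.404e-01  1.323e-01  1.710e-02 -0.000e+00  0.000e+00  1.000e-04]
 [ 1.868e-01  1.482e-01 -4.280e-02  2.000e-04  1.000e-04 -1.000e-04]
 [-1.320e-02  5.540e-02 -4.300e-03  4.000e-04 -1.000e-04  1.000e-04]
 [ 1.000e-03 -3.360e-02  3.000e-02  0.000e+00  2.000e-04 -1.000e-04]]
```

jog_arm(motion=[[[0.037, 0.12, -0.161, 0, -0.6, 0, -0.4], [0.037, 0.12, -0.161, 0, -0.6, 0, -0.4], [0.037, 0.12, -0.161, 0, -0.6, 0, -0.4], [0.037, 0.12, -0.161, 0, -0.6, 0, -0.4], [0.037, 0.12, -0.161, 0, -0.6, 0, -0.4]]])

```text
clock: 3.75
position: [0.4502, 0.0526, 0.3112]
ee_rot: [3.051, 0.152, 0.532]
force: [1.9, -1.8, -1.1]
width: 0.706
gripper_force: 0.0
```

```bash
cat >> kin.py <<'E'
import json,os
def log():
    s=observe(); l=json.load(open("log.json")) if os.path.exists("log.json") else []
    l.append([list(s["joints"]),list(s["position"]),list(s["ee_rot"])]); json.dump(l,open("log.json","w")); print(s["clock"],s["position"].round(4),s["joints"].round(3)); return s
def rots(q):
    r=lambda ax,a:R.from_euler(ax,a).as_matrix(); out=[];M=np.eye(3)
    for i,ax in enumerate("zyzyzyz"):
        M=M@r(ax,q[i] if i%2 else -q[i]+(np.pi/2 if i==6 else 0)); out.append(M)
    return out
def linfit(lam=1e-3):
    data=D+(json.load(open("log.json")) if os.path.exists("log.json") else [])
    A=[];b=[]
    for q,P,_ in data:
        A.append(np.hstack([np.eye(3)]+rots(q))); b.append(P)
    A=np.vstack(A); b=np.hstack(b)
    x=np.zeros(24); W=np.ones(24)
    for _ in range(60):   # reweighted ridge -> sparse
        x=np.linalg.solve(A.T@A+lam*np.diag(W),A.T@b); W=1/(np.abs(x)+.01)*.1
    return x.reshape(8,3),(A@x-b).reshape(-1,3)
E
python3 - <<'E'
from kin import *
log(); x,r=linfit(1e-5); print(x.round(3)); print(r.round(4))
E
```

```text
3.75 [0.4502 0.0526 0.3112] [ 0.677 -0.099 -0.895  2.04   0.031  0.831 -1.718]
[[-0.013 -0.003  0.137]
 [ 0.003 -0.014  0.137]
 [ 0.002 -0.014  0.274]
 [-0.002 -0.007  0.274]
 [-0.004 -0.007  0.215]
 [-0.001 -0.001  0.215]
 [ 0.002 -0.001  0.183]
 [ 0.005  0.001  0.183]]
[[-0. -0.  0.]
 [ 0.  0. -0.]
 [-0. -0. -0.]
 [ 0. -0. -0.]
 [-0.  0.  0.]]
```

```bash
cat >> kin.py <<'E'
X,_=linfit(1e-5)
def fkx(q):
    M=rots(q); return X[0]+sum(m@v for m,v in zip(M,X[1:])),M[-1]
def err(q,P,Rm):
    p,M=fkx(q); return np.r_[P-p,R.from_matrix(Rm@M.T).as_rotvec()]
def jac(q):
    p0,M0=fkx(q); J=np.zeros((6,7))
    for i in range(7):
        d=q.copy(); d[i]+=1e-5; p,M=fkx(d); J[:,i]=np.r_[(p-p0)/1e-5,R.from_matrix(M@M0.T).as_rotvec()/1e-5]
    return J
def ikall(P,Rm,q3s,seed):
    out=[]
    for q3 in q3s:
        for sd in seed:
            f=lambda x:np.r_[err(np.r_[x[:2],q3,x[2:]],P,Rm)*[3,3,3,1,1,1],1e-3*(x[3]-0)]
            x0=np.delete(sd,2); L_,H_=np.delete(lo,2),np.delete(hi,2)
            o=least_squares(f,np.clip(x0,L_+.01,H_-.01),bounds=(L_,H_))
            if np.linalg.norm(o.fun[:6])<5e-3:
                q=np.r_[o.x[:2],q3,o.x[2:]]
                if not any(np.abs(q-a).max()<.05 for a in out): out.append(q)
    return out
E
python3 - <<'E'
from kin import *
seeds=[np.array(D[0][0]),np.array(D[3][0]),np.array([-.3,.2,0,2,0,.5,1.8]),np.array([-.3,.2,0,2,0,.5,-1.8]),np.array([-.3,.2,0,2,3,.5,1.])]
for name,y in(("A",-.085),("B",.085)):
  for fl in(0,1):
    Rm=Rrack()@R.from_euler('z',np.pi*fl).as_matrix()
    for h in(.059,.14,.209):
        for q in ikall(bot(y,h),Rm,[-.8,-.4,0,.4,.8],seeds): print(name,fl,h,q.round(2),"margin",np.minimum(q-lo,hi-q).min().round(2))
E
```

```text
A 0 0.059 [ 0.09  0.58 -0.8   2.26  1.94  0.67  2.56] margin 0.18
A 0 0.059 [-0.21  0.48 -0.4   2.28  2.07  0.47  2.35] margin 0.29
A 0 0.059 [-0.52  0.45  0.    2.3   2.34  0.33  2.03] margin 0.21
A 0 0.059 [-0.83  0.48  0.4   2.32  2.89  0.25  1.44] margin 0.13
A 0 0.059 [-1.11  0.58  0.8   2.33  3.7   0.31  0.58] margin 0.19
A 0 0.14 [ 0.08  0.36 -0.8   2.32  1.72  0.54  2.68] margin 0.06
A 0 0.14 [-0.24  0.28 -0.4   2.34  1.77  0.4   2.59] margin 0.15
A 0 0.14 [-0.58  0.25  0.    2.36  1.87  0.28  2.47] margin 0.16
A 0 0.14 [-0.91  0.26  0.4   2.38  2.12  0.18  2.21] margin 0.06
A 1 0.059 [ 0.1   0.58 -0.8   2.25  1.92  0.66 -0.55] margin 0.32
A 1 0.059 [-0.2   0.48 -0.4   2.26  2.04  0.46 -0.75] margin 0.31
A 1 0.059 [-0.51  0.44  0.    2.29  2.3   0.32 -1.06] margin 0.2
A 1 0.059 [-0.82  0.47  0.4   2.3   2.89  0.23 -1.69] margin 0.11
A 1 0.14 [ 0.09  0.35 -0.8   2.3   1.68  0.53 -0.42] margin 0.27
A 1 0.14 [-0.23  0.28 -0.4   2.32  1.72  0.38 -0.5 ] margin 0.25
A 1 0.14 [-0.57  0.25  0.    2.34  1.81  0.27 -0.6 ] margin 0.15
A 1 0.14 [-0.9   0.26  0.4   2.36  2.03  0.17 -0.83]
[... 1081 characters left out ...]
.55  0.4   2.13  1.66  0.21 -0.75] margin 0.09
B 1 0.14 [-0.3   0.48 -0.8   2.12  1.48  0.81 -0.45] margin 0.45
B 1 0.14 [-0.59  0.39 -0.4   2.14  1.4   0.62 -0.43] margin 0.43
B 1 0.14 [-0.91  0.36  0.    2.16  1.33  0.46 -0.4 ] margin 0.34
B 1 0.14 [-1.22  0.38  0.4   2.17  1.22  0.31 -0.31] margin 0.19
B 1 0.14 [-1.51  0.46  0.8   2.19  0.76  0.14  0.12] margin 0.02
B 1 0.209 [-0.32  0.32 -0.8   2.13  1.27  0.78 -0.32] margin 0.44
B 1 0.209 [-0.64  0.25 -0.4   2.15  1.18  0.65 -0.26] margin 0.42
B 1 0.209 [-0.98  0.22  0.    2.17  1.1   0.55 -0.2 ] margin 0.4
B 1 0.209 [-1.32  0.23  0.4   2.19  1.    0.45 -0.1 ] margin 0.33
B 1 0.209 [-1.63  0.28  0.8   2.2   0.8   0.34  0.09] margin 0.22
```

```bash
cat >> kin.py <<'E'
def sim(q,P,Rm,n=200,show=True):
    q=np.array(q,float); p0,M0=fkx(q); w=R.from_matrix(M0.T@Rm).as_rotvec(); mm=9
    for k in range(1,n+1):
        e=err(q,p0+(P-p0)*k/n,M0@R.from_rotvec(w*k/n).as_matrix()); J=jac(q); free=np.ones(7,bool)
        for _ in range(3):
            Jf=J*free; dq=Jf.T@np.linalg.solve(Jf@Jf.T+1e-4*np.eye(6),e)
            bad=((q+dq<lo+.01)&(dq<0))|((q+dq>hi-.01)&(dq>0))
            if not (bad&free).any(): break
            free&=~bad
        q=q+dq*free; mm=min(mm,np.minimum(q-lo,hi-q).min())
    if show: print(q.round(2),"err",np.abs(err(q,P,Rm)).max().round(3),"minmargin",mm.round(2))
    return q
FL=np.diag([-1.,-1,1])
E
python3 - <<'E'
from kin import *
print("check known"); q=sim(D[1][0],np.array(D[2][1]),R.from_rotvec(D[2][2]).as_matrix()); q=sim(D[2][0],np.array(D[3][1]),R.from_rotvec(D[3][2]).as_matrix())
s=observe(); q0=s["joints"]
Rd=Rdown(yaw); mid=Rd@R.from_euler('z',-np.pi/2).as_matrix()
tilt=lambda Rm,deg:Rm
print("plan"); q=sim(q0,np.array([.47,.06,.36]),mid); q=sim(q,np.array([.5,.15,.36]),Rd@FL); qa=q
q=sim(q,bot(-.085,.209),Rrack()@FL); q=sim(q,bot(-.085,.059),Rrack()@FL); q=sim(q,bot(-.085,.209),Rrack()@FL)
q=sim(q,np.array([.48,.1,.4]),Rd@FL); q=sim(q,st(-.034,-.065,.40),Rdown()@FL); q=sim(q,st(-.034,-.065,.25),Rdown()@FL)
q=sim(q,st(-.034,-.065,.40),Rdown()@FL);q=sim(q,np.array([.48,.2,.4]),Rd@FL); q=sim(q,bot(.085,.209),Rrack()@FL); q=sim(q,bot(.085,.059),Rrack()@FL)
R0=R.from_rotvec(s["ee_rot"]); 
for P,Rm in((np.array([.47,.06,.36]),mid),(np.array([.5,.15,.36]),Rd@FL)): print(jog(P,Rm,s))
E
```

```text
check known
[ 0.51 -0.31 -0.63  2.22 -0.31  0.59 -1.4 ] err 0.0 minmargin 0.13
[ 0.77 -0.02 -1.26  2.33  0.76  0.3  -2.61] err 0.0 minmargin 0.01
plan
[ 0.56  0.22 -0.94  1.64  0.18  1.38 -0.28] err 0.0 minmargin 0.33
[ 0.47  0.46 -1.26  1.51  0.44  1.49  0.91] err 0.0 minmargin 0.01
[ 0.25  0.18 -0.96  2.31  1.36  0.47 -0.14] err 0.0 minmargin 0.01
[ 0.13  0.6  -0.85  2.24  1.91  0.69 -0.53] err 0.0 minmargin 0.26
[ 0.25  0.18 -0.96  2.31  1.36  0.47 -0.14] err 0.0 minmargin 0.26
[ 0.59  0.34 -1.21  1.5   0.32  1.52  1.09] err 0.0 minmargin 0.01
[ 1.01  0.45 -1.12  1.36  0.4   1.57  1.5 ] err 0.0 minmargin 0.06
[ 1.01  0.53 -1.07  1.63  0.49  1.27  1.41] err 0.0 minmargin 0.15
[ 1.01  0.45 -1.12  1.36  0.4   1.57  1.5 ] err 0.0 minmargin 0.15
[ 0.33  0.4  -1.17  1.44  0.36  1.54  0.88] err 0.0 minmargin 0.08
[-0.24  0.35 -0.91  2.13  1.3   0.83 -0.33] err 0.0 minmargin 0.09
[-0.29  0.65 -0.76  2.07  1.67  0.82 -0.54] err 0.0 minmargin 0.36
(array([ 0.036, -0.003, -0.039]), array([ 0.319, -0.22 , -1.581]))
(array([ 0.073, -0.09 , -0.031]), array([-0.529, -0.098,  3.067]))
```

jog_arm(motion=[[[0.036, -0.003, -0.04, 0.319, -0.22, -1.58, -0.4], [0.036, -0.003, -0.04, 0.319, -0.22, -1.58, -0.4], [0.036, -0.003, -0.04, 0.319, -0.22, -1.58, -0.4], [0.036, -0.003, -0.04, 0.319, -0.22, -1.58, -0.4], [0.036, -0.003, -0.04, 0.319, -0.22, -1.58, -0.4], [0.036, -0.003, -0.04, 0.319, -0.22, -1.58, -0.4], [0.036, -0.003, -0.04, 0.319, -0.22, -1.58, -0.4], [0.036, -0.003, -0.04, 0.319, -0.22, -1.58, -0.4], [0.036, -0.003, -0.04, 0.319, -0.22, -1.58, -0.4], [0.036, -0.003, -0.04, 0.319, -0.22, -1.58, -0.4]]])

```text
clock: 4.58
position: [0.4717, 0.0596, 0.3611]
ee_rot: [2.455, 1.934, 0.143]
force: [0.1, 0.7, -0.4]
width: 0.699
gripper_force: 0.0
```

```bash
python3 - <<'E'
from kin import *
s=log(); Rd=Rdown(yaw)
q=sim(s["joints"],np.array([.5,.15,.36]),Rd@FL); print(jog(np.array([.5,.15,.36]),Rd@FL,s))
print("direct"); q=sim(s["joints"],bot(-.085,.23),Rrack()@FL); print(jog(bot(-.085,.23),Rrack()@FL,s)); q=sim(q,bot(-.085,.059),Rrack()@FL)
E
```

```text
4.5833 [0.4717 0.0596 0.3611] [ 0.587  0.131 -0.884  1.708  0.083  1.261 -0.546]
[ 0.47  0.45 -1.25  1.51  0.43  1.48  0.91] err 0.0 minmargin 0.02
(array([0.094, 0.006, 0.008]), array([ 0.106,  0.022, -1.934]))
direct
[ 0.33  0.12 -1.03  2.31  1.23  0.45 -0.02] err 0.0 minmargin 0.2
(array([ 0.111, -0.024,  0.146]), array([-0.536, -0.418, -1.885]))
[ 0.15  0.61 -0.88  2.24  1.9   0.71 -0.51] err 0.0 minmargin 0.24
```

Going direct has better joint margins.

jog_arm(motion=[[[0.111, -0.024, 0.146, -0.536, -0.418, -1.885, -0.4], [0.111, -0.024, 0.146, -0.536, -0.418, -1.885, -0.4], [0.111, -0.024, 0.146, -0.536, -0.418, -1.885, -0.4], [0.111, -0.024, 0.146, -0.536, -0.418, -1.885, -0.4], [0.111, -0.024, 0.146, -0.536, -0.418, -1.885, -0.4], [0.111, -0.024, 0.146, -0.536, -0.418, -1.885, -0.4], [0.111, -0.024, 0.146, -0.536, -0.418, -1.885, -0.4], [0.111, -0.024, 0.146, -0.536, -0.418, -1.885, -0.4], [0.111, -0.024, 0.146, -0.536, -0.418, -1.885, -0.4], [0.111, -0.024, 0.146, -0.536, -0.418, -1.885, -0.4]]])

```text
clock: 5.42
position: [0.4865, 0.1777, 0.2199]
ee_rot: [0.829, 2.546, 0.084]
force: [0.7, 0.6, 0.6]
width: 0.699
gripper_force: 0.0
```

```bash
python3 - <<'E'
from kin import *
s=log()
print(jog(bot(-.085,.209),Rrack()@FL,s)); q=sim(s["joints"],bot(-.085,.209),Rrack()@FL); q=sim(q,bot(-.085,.059),Rrack()@FL)
E
```

```text
5.4167 [0.4865 0.1777 0.2199] [ 0.191  0.231 -1.017  2.12   0.852  0.808 -0.428]
(array([-0.   ,  0.007,  0.019]), array([-0.209, -0.156, -0.707]))
[ 0.25  0.18 -1.    2.33  1.39  0.5  -0.21] err 0.0 minmargin 0.24
[ 0.12  0.61 -0.88  2.27  1.91  0.73 -0.56] err 0.0 minmargin 0.24
```

jog_arm(motion=[[[0, 0.007, 0.0, -0.209, -0.156, -0.707, -0.4], [0, 0.007, 0.0, -0.209, -0.156, -0.707, -0.4], [0, 0.007, 0.0, -0.209, -0.156, -0.707, -0.4], [0, 0.007, 0.0, -0.209, -0.156, -0.707, -0.4], [0, 0.007, 0.0, -0.209, -0.156, -0.707, -0.4], [0, 0.007, 0.0, -0.209, -0.156, -0.707, -0.4], [0, 0.007, 0.0, -0.209, -0.156, -0.707, -0.4], [0, 0.007, 0.019, -0.209, -0.156, -0.707, -0.4]]])

```text
clock: 6.08
position: [0.5002, 0.1807, 0.2069]
ee_rot: [-0.143, 2.47, 0.051]
force: [1.4, -0.7, 0.4]
width: 0.698
gripper_force: 0.0
```

```bash
python3 - <<'E'
from kin import *
s=log()
print(jog(bot(-.085,.13),Rrack()@FL,s),jog(bot(-.085,.059),Rrack()@FL,s)); q=sim(s["joints"],bot(-.085,.059),Rrack()@FL)
k=K("wrist"); im=save("wrist","pics/w2.png")
hsv=cv2.cvtColor(im,cv2.COLOR_RGB2HSV); m=(((hsv[...,0]<8)|(hsv[...,0]>172))&(hsv[...,1]>120)).astype(np.uint8)
n,l,stt,c=cv2.connectedComponentsWithStats(m); print([(stt[i][4],c[i].round(1)) for i in range(1,n) if stt[i][4]>150])
for y in(-.085,.085): print(proj("wrist",[bot(y,.11),bot(y,.099)],k).round(1))
E
```

```text
6.0833 [0.5002 0.1807 0.2069] [ 0.251  0.185 -1.005  2.331  1.388  0.512 -0.217]
(array([0.003, 0.002, 0.08 ]), array([-0.006,  0.005, -0.01 ])) (array([0.003, 0.002, 0.151]), array([-0.006,  0.005, -0.01 ]))
[ 0.12  0.61 -0.89  2.27  1.91  0.74 -0.56] err 0.0 minmargin 0.24
[(np.int32(1202), array([620.9, 205.7])), (np.int32(2359), array([320.8, 235. ])), (np.int32(2633), array([563.2, 232.9]))]
[[320.2 236.5]
 [320.3 231.9]]
[[573.4 234.4]
 [564.5 230. ]]
```

View pics/w2.png

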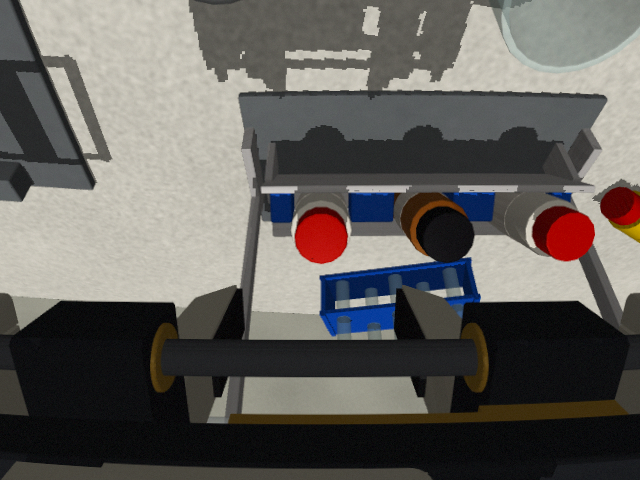

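The caps match predictions within about 1 px: 320.8,235.0 seen against 320.2,234. Going in.

jog_arm(motion=[[[0.003, 0.002, 0.04, -0.006, 0.005, -0.01, -0.4], [0.003, 0.002, 0.075, -0.006, 0.005, -0.01, -0.4], [0.003, 0.002, 0.1, -0.006, 0.005, -0.01, -0.4], [0.003, 0.002, 0.125, -0.006, 0.005, -0.01, -0.4], [0.003, 0.002, 0.151, -0.006, 0.005, -0.01, -0.4], [0.003, 0.002, 0.151, -0.006, 0.005, -0.01, -0.4], [0.003, 0.002, 0.151, -0.006, 0.005, -0.01, -0.4], [0.003, 0.002, 0.151, -0.006, 0.005, -0.01, 1], [0.003, 0.002, 0.151, -0.006, 0.005, -0.01, 1], [0.003, 0.002, 0.151, -0.006, 0.005, -0.01, 1]]], force=25)

```text
clock: 6.97
position: [0.5903, 0.1948, 0.0854]
ee_rot: [-0.163, 2.474, 0.057]
force: [-0.8, -0.1, 0.4]
width: 0.536
gripper_force: 0.0
```

jog_arm(motion=[[[0, 0, 0, 0, 0, 0, 1], [0, 0, 0, 0, 0, 0, 1], [0, 0, 0, 0, 0, 0, 1]]])

```text
clock: 7.22
position: [0.5905, 0.1946, 0.0852]
ee_rot: [-0.163, 2.474, 0.056]
force: [-4.5, -2.2, 9.6]
width: 0.479
gripper_force: 25.0
```

```bash
python3 - <<'E'
from kin import *
s=log(); print(s["width"],s["gripper_force"],s["force"],jog(bot(-.085,.059),Rrack()@FL,s))
h=RZ.T@(s["position"]-O); print("rack frame TCP",h, "h",((.045-h[0])/np.sin(L),(h[2]-.04)/np.cos(L)))
print(jog(bot(-.085,.215),Rrack()@FL,s))
q=sim(s["joints"],bot(-.085,.215),Rrack()@FL); Rd=Rdown(yaw)@FL
q=sim(q,np.array([.47,.1,.42]),Rd); q=sim(q,st(-.034,-.065,.42),Rdown()@FL); q=sim(q,st(-.034,-.065,.25),Rdown()@FL)
E
```

```text
7.2167 [0.5905 0.1946 0.0852] [ 0.114  0.608 -0.878  2.271  1.918  0.731 -0.569]
0.47907439602695084 24.97146248817444 [-4.4958181  -2.1655286   9.55923644] (array([-0.   , -0.001, -0.001]), array([ 0.002, -0.   ,  0.002]))
rack frame TCP [ 0.00922876 -0.08407218  0.08520944] h (np.float64(0.058102123316606726), np.float64(0.05737160667103327))
(array([-0.   , -0.001, -0.157]), array([ 0.002, -0.   ,  0.002]))
[ 0.25  0.16 -0.99  2.33  1.35  0.49 -0.17] err 0.0 minmargin 0.24
[ 0.61  0.27 -1.18  1.5   0.25  1.53  1.14] err 0.0 minmargin 0.05
[ 1.    0.39 -1.04  1.35  0.34  1.59  1.56] err 0.0 minmargin 0.1
[ 0.99  0.48 -1.    1.66  0.43  1.24  1.47] err 0.0 minmargin 0.23
```

Gripped: the opening is 44 mm. Drawing out along the axis.

jog_arm(motion=[[[0, 0, -0.02, 0, 0, 0, 1], [0, 0, -0.05, 0, 0, 0, 1], [0, 0, -0.085, 0, 0, 0, 1], [0, 0, -0.12, 0, 0, 0, 1], [0, 0, -0.157, 0, 0, 0, 1], [0, 0, -0.157, 0, 0, 0, 1], [0, 0, -0.157, 0, 0, 0, 1]]])

```text
clock: 7.8
position: [0.4947, 0.1818, 0.2106]
ee_rot: [-0.163, 2.47, 0.055]
force: [0.4, -0.2, -2.8]
width: 0.472
gripper_force: 24.9
```

```bash
python3 - <<'E'
from kin import *
s=log(); print(s["width"],s["gripper_force"],s["force"]); Rd=Rdown(yaw)@FL
print(jog(np.array([.47,.1,.42]),Rd,s)); print(jog(st(-.034,-.065,.38),Rdown()@FL,s))
q=sim(s["joints"],np.array([.47,.1,.42]),Rd);
E
```

```text
7.8 [0.4947 0.1818 0.2106] [ 0.24   0.157 -0.983  2.336  1.353  0.481 -0.174]
0.4720678105640036 24.93474930524826 [ 0.35496635 -0.23234117 -2.81470505]
(array([-0.102, -0.078, -0.186]), array([0.   , 0.667, 0.004]))
(array([-0.078, -0.393, -0.154]), array([0.045, 0.666, 0.132]))
[ 0.59  0.26 -1.15  1.5   0.23  1.53  1.15] err 0.0 minmargin 0.08
```

jog_arm(motion=[[[-0.05, -0.04, -0.09, 0, 0.2, 0, 1], [-0.05, -0.04, -0.09, 0, 0.2, 0, 1], [-0.05, -0.04, -0.09, 0, 0.2, 0, 1], [-0.102, -0.078, -0.186, 0, 0.667, 0.004, 1], [-0.102, -0.078, -0.186, 0, 0.667, 0.004, 1], [-0.102, -0.078, -0.186, 0, 0.667, 0.004, 1], [-0.102, -0.078, -0.186, 0, 0.667, 0.004, 1], [-0.102, -0.078, -0.186, 0, 0.667, 0.004, 1], [-0.102, -0.078, -0.186, 0, 0.667, 0.004, 1], [-0.102, -0.078, -0.186, 0, 0.667, 0.004, 1]]])

```text
clock: 8.63
position: [0.4723, 0.0971, 0.4188]
ee_rot: [0.195, -3.124, -0.001]
force: [0.1, 1.5, -1.5]
width: 0.477
gripper_force: 24.9
```

```bash
python3 - <<'E'
from kin import *
s=log(); print(s["width"],s["gripper_force"],s["force"]); Rd=Rdown(yaw)@FL
print(jog(st(-.034,-.065,.38),Rdown()@FL,s))
q=sim(s["joints"],st(-.034,-.065,.38),Rdown()@FL); q=sim(q,st(-.034,-.065,.25),Rdown()@FL)
E
```

```text
8.6333 [0.4723 0.0971 0.4188] [ 0.578  0.266 -1.129  1.496  0.234  1.541  1.15 ]
0.47715201563556325 24.93386059999466 [ 0.10429094  1.45357768 -1.54598811]
(array([-0.002, -0.312,  0.038]), array([ 0.001, -0.011,  0.13 ]))
[ 0.98  0.39 -0.99  1.43  0.32  1.49  1.57] err 0.0 minmargin 0.14
[ 0.97  0.47 -0.96  1.66  0.4   1.23  1.49] err 0.0 minmargin 0.28
```

jog_arm(motion=[[[-0.002, -0.312, 0.038, 0, -0.011, 0.13, 1], [-0.002, -0.312, 0.038, 0, -0.011, 0.13, 1], [-0.002, -0.312, 0.038, 0, -0.011, 0.13, 1], [-0.002, -0.312, 0.038, 0, -0.011, 0.13, 1], [-0.002, -0.312, 0.038, 0, -0.011, 0.13, 1], [-0.002, -0.312, 0.038, 0, -0.011, 0.13, 1], [-0.002, -0.312, 0.038, 0, -0.011, 0.13, 1], [-0.002, -0.312, 0.038, 0, -0.011, 0.13, 1], [-0.002, -0.312, 0.038, 0, -0.011, 0.13, 1], [-0.002, -0.312, 0.038, 0, -0.011, 0.13, 1]]])

```text
clock: 9.47
position: [0.5125, -0.2124, 0.3753]
ee_rot: [-0.012, -3.141, -0.006]
force: [0.1, 1.3, -1.0]
width: 0.479
gripper_force: 24.9
```

```bash
python3 - <<'E'
from kin import *
s=log(); print(s["width"],s["force"])
for z in(.29,.252): print(jog(st(-.034,-.065,z),Rdown()@FL,s))
k=K("wrist"); im=save("wrist","pics/w3.png")
c=[(-.074,-.093),(.074,-.093),(.074,-.037),(-.074,-.037)]
pp=proj("wrist",[st(x,y,.19) for x,y in c],k); bp=proj("wrist",[st(-.05,.13,.225),st(.05,.13,.225)],k)
im=im[:,:,::-1].copy(); cv2.polylines(im,[pp.astype(int)],True,(0,255,0),1); cv2.polylines(im,[bp.astype(int)],False,(0,255,0),1)
tp=proj("wrist",[st(-.074,-.037,.238),st(.074,-.037,.238)],k); cv2.polylines(im,[tp.astype(int)],False,(0,255,255),1)
cv2.imwrite("pics/w3o.png",im)
E
```

```text
9.4667 [ 0.5125 -0.2124  0.3753] [ 0.98   0.388 -0.981  1.44   0.317  1.484  1.569]
0.4791396526793004 [ 0.1477689   1.33378747 -0.99601334]
(array([-0.   , -0.   ,  0.085]), array([ 0.004, -0.001, -0.002]))
(array([-0.   , -0.   ,  0.123]), array([ 0.004, -0.001, -0.002]))
```

View pics/w3o.png

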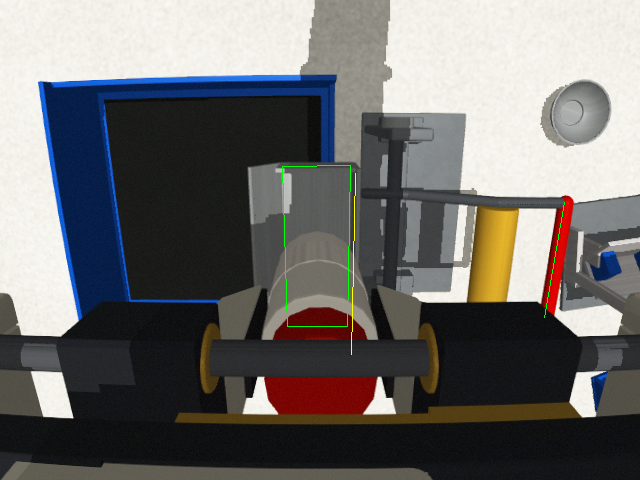

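The wrist view fits the model: the bucket's rim and floor lines coincide within a few px, floor x≈285–355. Lowering in and releasing.

jog_arm(motion=[[[0, 0, 0.04, 0.004, 0, 0, 1], [0, 0, 0.075, 0.004, 0, 0, 1], [0, 0, 0.1, 0.004, 0, 0, 1], [0, 0, 0.112, 0.004, 0, 0, 1], [0, 0, 0.12, 0.004, 0, 0, 1], [0, 0, 0.124, 0.004, 0, 0, 1], [0, 0, 0.124, 0.004, 0, 0, 1]]])

```text
clock: 10.1
position: [0.5142, -0.2084, 0.2547]
ee_rot: [0.002, 3.136, -0.003]
force: [-0.2, -0.1, -0.4]
width: 0.478
gripper_force: 24.9
```

jog_arm(motion=[[[0, 0, 0, 0, 0, 0, -0.1], [0, 0, 0, 0, 0, 0, -0.4], [0, 0, 0, 0, 0, 0, -0.4], [0, 0, 0, 0, 0, 0, -0.4], [0, 0, 0, 0, 0, 0, -0.4]]])

```text
clock: 10.52
position: [0.514, -0.2089, 0.255]
ee_rot: [0.004, 3.136, -0.003]
force: [-0.4, 0.3, 0.5]
width: 0.698
gripper_force: 0.0
```

```bash
python3 - <<'E'
from kin import *
s=log(); print(s["width"],s["gripper_force"],s["force"])
save("top","pics/t2.png"); im=save("scene","pics/s2.png")
E
python3 - <<'E'
import cv2,numpy as np
f=lambda n,c:cv2.resize(cv2.convertScaleAbs(cv2.imread(f'pics/{n}.png')[c[0]:c[1],c[2]:c[3]],alpha=1.4),(400,400),interpolation=cv2.INTER_CUBIC)
cv2.imwrite('pics/c2.png',np.hstack([f('s2',(110,290,170,350)),f('t2',(165,305,330,470))]))
E
```

```text
10.5167 [ 0.514  -0.2089  0.255 ] [ 0.962  0.455 -0.952  1.657  0.392  1.228  1.494]
0.6980339592151804 0.0 [-0.42406585  0.25341833  0.51776762]
```

View pics/c2.png

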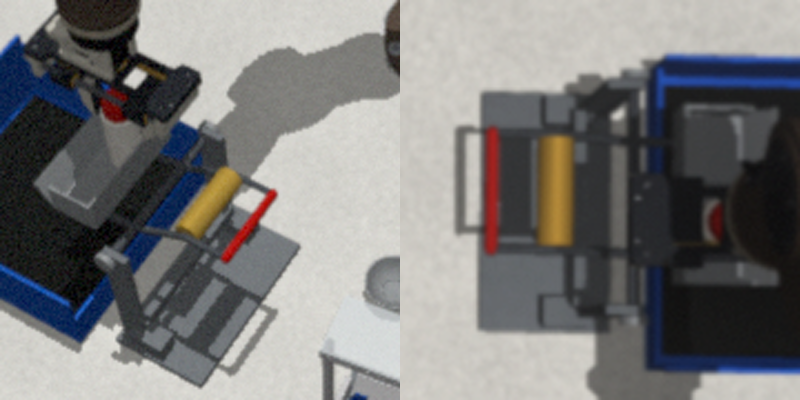

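The bottle stands in the bucket with its cap at crop (115,105), the bucket is upright and the fingers are open. Lifting and going for the second bottle.

jog_arm(motion=[[[0, 0, -0.04, 0, 0, 0, -0.4], [0, 0, -0.08, 0, 0, 0, -0.4], [0, 0, -0.12, 0, 0, 0, -0.4], [0, 0, -0.145, 0, 0, 0, -0.4], [0, 0, -0.145, 0, 0, 0, -0.4]]])

```text
clock: 11.03
position: [0.5151, -0.208, 0.4053]
ee_rot: [0.003, 3.129, -0.006]
force: [-0.2, 1.1, -0.2]
width: 0.701
gripper_force: 0.0
```

```bash
python3 - <<'E'
from kin import *
s=log(); Rd=Rdown(yaw)@FL
A=np.array([.47,.22,.40]); print(jog(A,Rd,s)); q=sim(s["joints"],A,Rd)
B=bot(.085,.225); q=sim(q,B,Rrack()@FL); q=sim(q,bot(.085,.059),Rrack()@FL)
E
```

```text
11.0333 [ 0.5151 -0.208   0.4053] [ 0.972  0.369 -0.987  1.389  0.309  1.531  1.578]
(array([0.046, 0.428, 0.003]), array([-0.005,  0.012, -0.13 ]))
[ 0.27  0.34 -1.11  1.47  0.31  1.52  0.87] err 0.0 minmargin 0.16
[-0.29  0.31 -0.91  2.15  1.24  0.85 -0.34] err 0.0 minmargin 0.15
[-0.33  0.64 -0.75  2.1   1.67  0.84 -0.59] err 0.0 minmargin 0.36
```

jog_arm(motion=[[[0.046, 0.428, 0.003, 0, 0.012, -0.13, -0.4], [0.046, 0.428, 0.003, 0, 0.012, -0.13, -0.4], [0.046, 0.428, 0.003, 0, 0.012, -0.13, -0.4], [0.046, 0.428, 0.003, 0, 0.012, -0.13, -0.4], [0.046, 0.428, 0.003, 0, 0.012, -0.13, -0.4], [0.046, 0.428, 0.003, 0, 0.012, -0.13, -0.4], [0.046, 0.428, 0.003, 0, 0.012, -0.13, -0.4], [0.046, 0.428, 0.003, 0, 0.012, -0.13, -0.4], [0.046, 0.428, 0.003, 0, 0.012, -0.13, -0.4], [0.046, 0.428, 0.003, 0, 0.012, -0.13, -0.4]]])

```text
clock: 11.87
position: [0.4688, 0.2074, 0.3956]
ee_rot: [0.199, -3.128, 0.004]
force: [0.9, -0.6, 0.3]
width: 0.701
gripper_force: 0.0
```

```bash
python3 - <<'E'
from kin import *
s=log()
B=bot(.085,.225); print(B,jog(B,Rrack()@FL,s)); q=sim(s["joints"],B,Rrack()@FL); q=sim(q,bot(.085,.059),Rrack()@FL)
E
```

```text
11.8667 [0.4688 0.2074 0.3956] [ 0.297  0.335 -1.107  1.484  0.296  1.512  0.891]
[0.46699096 0.34916624 0.21730242] (array([-0.017,  0.141,  0.178]), array([-0.002, -0.67 , -0.   ]))
[-0.29  0.31 -0.91  2.15  1.24  0.85 -0.34] err 0.0 minmargin 0.15
[-0.33  0.64 -0.74  2.1   1.67  0.84 -0.59] err 0.0 minmargin 0.36
```

jog_arm(motion=[[[-0.017, 0.141, 0.178, 0, -0.67, 0, -0.4], [-0.017, 0.141, 0.178, 0, -0.67, 0, -0.4], [-0.017, 0.141, 0.178, 0, -0.67, 0, -0.4], [-0.017, 0.141, 0.178, 0, -0.67, 0, -0.4], [-0.017, 0.141, 0.178, 0, -0.67, 0, -0.4], [-0.017, 0.141, 0.178, 0, -0.67, 0, -0.4], [-0.017, 0.141, 0.178, 0, -0.67, 0, -0.4], [-0.017, 0.141, 0.178, 0, -0.67, 0, -0.4]]])

```text
clock: 12.53
position: [0.4662, 0.3481, 0.2163]
ee_rot: [-0.161, 2.472, 0.054]
force: [0.7, -1.1, -0.1]
width: 0.704
gripper_force: 0.0
```

```bash
python3 - <<'E'
from kin import *
s=log()
print(jog(bot(.085,.059),Rrack()@FL,s)); q=sim(s["joints"],bot(.085,.059),Rrack()@FL)
k=K("wrist"); im=get_image("wrist")
hsv=cv2.cvtColor(im,cv2.COLOR_RGB2HSV); m=(((hsv[...,0]<8)|(hsv[...,0]>172))&(hsv[...,1]>120)).astype(np.uint8)
n,l,stt,c=cv2.connectedComponentsWithStats(m); print([(stt[i][4],c[i].round(1)) for i in range(1,n) if stt[i][4]>150])
print(proj("wrist",[bot(.085,.11),bot(.085,.099)],k).round(1))
E
```

```text
12.5333 [0.4662 0.3481 0.2163] [-0.302  0.311 -0.898  2.151  1.248  0.842 -0.348]
(array([-0.001,  0.001,  0.166]), array([0.   , 0.002, 0.002]))
[-0.34  0.64 -0.74  2.1   1.67  0.83 -0.59] err 0.0 minmargin 0.37
[(np.int32(1105), array([454.6, 208.7])), (np.int32(2103), array([319.1, 235.2]))]
[[318.8 236.4]
 [318.8 232.1]]
```

The cap is where predicted (319.1,235.2), so going in.

jog_arm(motion=[[[0, 0.001, 0.04, 0, 0.002, 0.002, -0.4], [0, 0.001, 0.08, 0, 0.002, 0.002, -0.4], [0, 0.001, 0.11, 0, 0.002, 0.002, -0.4], [0, 0.001, 0.14, 0, 0.002, 0.002, -0.4], [0, 0.001, 0.166, 0, 0.002, 0.002, -0.4], [0, 0.001, 0.166, 0, 0.002, 0.002, -0.4], [0, 0.001, 0.166, 0, 0.002, 0.002, 1], [0, 0.001, 0.166, 0, 0.002, 0.002, 1], [0, 0.001, 0.166, 0, 0.002, 0.002, 1], [0, 0.001, 0.166, 0, 0.002, 0.002, 1]]], force=25)

```text
clock: 13.42
position: [0.5679, 0.3618, 0.088]
ee_rot: [-0.157, 2.475, 0.055]
force: [-0.6, -0.5, 1.2]
width: 0.477
gripper_force: 25.0
```

jog_arm(motion=[[[0, 0, 0, 0, 0, 0, 1], [0, 0, 0, 0, 0, 0, 1], [0, 0, 0, 0, 0, 0, 1]]])

```text
clock: 13.67
position: [0.5679, 0.3619, 0.088]
ee_rot: [-0.158, 2.475, 0.055]
force: [-4.8, -2.4, 8.1]
width: 0.474
gripper_force: 25.0
```

jog_arm(motion=[[[0, 0, -0.02, 0, 0, 0, 1], [0, 0, -0.05, 0, 0, 0, 1], [0, 0, -0.085, 0, 0, 0, 1], [0, 0, -0.12, 0, 0, 0, 1], [0, 0, -0.157, 0, 0, 0, 1], [0, 0, -0.157, 0, 0, 0, 1], [0, 0, -0.157, 0, 0, 0, 1]]])

```text
clock: 14.25
position: [0.472, 0.35, 0.2131]
ee_rot: [-0.158, 2.473, 0.056]
force: [-0.1, 0.1, -1.5]
width: 0.475
gripper_force: 25.0
```

```bash
python3 - <<'E'
from kin import *
s=log(); print(s["width"],s["gripper_force"],s["force"]); Rd=Rdown(yaw)@FL
A=np.array([.45,.24,.42]); print(jog(A,Rd,s)); q=sim(s["joints"],A,Rd)
q=sim(q,st(.034,-.063,.40),Rdown()@FL); q=sim(q,st(.034,-.063,.255),Rdown()@FL)
E
```

```text
14.25 [0.472  0.35   0.2131] [-0.311  0.321 -0.881  2.146  1.259  0.836 -0.352]
0.4751109063805493 24.99206632375717 [-0.0967429   0.06950282 -1.53128102]
(array([-0.1  , -0.106, -0.185]), array([ 0.001,  0.665, -0.001]))
[ 0.22  0.31 -1.09  1.44  0.27  1.55  0.84] err 0.0 minmargin 0.18
[ 0.8   0.48 -0.91  1.24  0.37  1.59  1.53] err 0.0 minmargin 0.18
[ 0.82  0.55 -0.89  1.5   0.43  1.3   1.46] err 0.0 minmargin 0.36
```

jog_arm(motion=[[[-0.05, -0.04, -0.09, 0, 0.2, 0, 1], [-0.05, -0.04, -0.09, 0, 0.2, 0, 1], [-0.05, -0.04, -0.09, 0, 0.2, 0, 1], [-0.1, -0.106, -0.185, 0, 0.665, 0, 1], [-0.1, -0.106, -0.185, 0, 0.665, 0, 1], [-0.1, -0.106, -0.185, 0, 0.665, 0, 1], [-0.1, -0.106, -0.185, 0, 0.665, 0, 1], [-0.1, -0.106, -0.185, 0, 0.665, 0, 1], [-0.1, -0.106, -0.185, 0, 0.665, 0, 1], [-0.1, -0.106, -0.185, 0, 0.665, 0, 1]]])

```text
clock: 15.08
position: [0.454, 0.2382, 0.4172]
ee_rot: [0.191, -3.131, -0.0]
force: [-0.7, 0.5, -2.5]
width: 0.474
gripper_force: 25.0
```

```bash
python3 - <<'E'
from kin import *
s=log(); print(s["width"])
A=st(.034,-.065,.40); print(jog(A,Rdown()@FL,s)); q=sim(s["joints"],A,Rdown()@FL)
E
```

```text
15.0833 [0.454  0.2382 0.4172] [ 0.196  0.306 -1.047  1.443  0.26   1.547  0.855]
0.47411885521351604
(array([-0.071, -0.463,  0.017]), array([ 0.   , -0.005,  0.127]))
[ 0.78  0.47 -0.86  1.24  0.35  1.59  1.55] err 0.0 minmargin 0.22
```

jog_arm(motion=[[[-0.071, -0.463, 0.017, 0, -0.005, 0.127, 1], [-0.071, -0.463, 0.017, 0, -0.005, 0.127, 1], [-0.071, -0.463, 0.017, 0, -0.005, 0.127, 1], [-0.071, -0.463, 0.017, 0, -0.005, 0.127, 1], [-0.071, -0.463, 0.017, 0, -0.005, 0.127, 1], [-0.071, -0.463, 0.017, 0, -0.005, 0.127, 1], [-0.071, -0.463, 0.017, 0, -0.005, 0.127, 1], [-0.071, -0.463, 0.017, 0, -0.005, 0.127, 1], [-0.071, -0.463, 0.017, 0, -0.005, 0.127, 1], [-0.071, -0.463, 0.017, 0, -0.005, 0.127, 1]]])

```text
clock: 15.92
position: [0.5657, -0.1622, 0.4004]
ee_rot: [0.001, -3.14, 0.003]
force: [0.5, -0.3, -1.8]
width: 0.473
gripper_force: 25.0
```

jog_arm(motion=[[[-0.002, -0.04, 0, 0, 0, 0, 1], [0, 0, 0, 0, 0, 0, 1], [0, 0, 0, 0, 0, 0, 1]]])

```text
clock: 16.17
position: [0.5655, -0.1568, 0.3999]
ee_rot: [0.002, -3.139, -0.005]
force: [0.1, 4.6, -0.3]
width: 0.473
gripper_force: 25.0
```

```bash
python3 - <<'E'
from kin import *
s=log(); print(s["width"])
for z in(.30,.256): A=st(.034,-.065,z); print(jog(A,Rdown()@FL,s))
k=K("wrist"); im=save("wrist","pics/w4.png")
hsv=cv2.cvtColor(im,cv2.COLOR_RGB2HSV); m=(((hsv[...,0]<8)|(hsv[...,0]>172))&(hsv[...,1]>120)).astype(np.uint8)
n,l,stt,c=cv2.connectedComponentsWithStats(m); print([(stt[i][4],c[i].round(1)) for i in range(1,n) if stt[i][4]>150])
print(proj("wrist",[[.514,-.209,.30],[.514,-.209,.289],st(0,.13,.225)],k).round(1))
for a,b,_ in [(1,0,0)]: pass
for i in range(1,n):
    if stt[i][4]>150: print(atz("wrist",c[i],.297,k))
E
```

```text
16.1667 [ 0.5655 -0.1568  0.3999] [ 0.753  0.415 -0.882  1.315  0.313  1.557  1.482]
0.4734561126638074
(array([-0.015, -0.056,  0.1  ]), array([ 0.003, -0.002,  0.007]))
(array([-0.015, -0.056,  0.144]), array([ 0.003, -0.002,  0.007]))
[(np.int32(1817), array([485.7, 192.2])), (np.int32(2638), array([236.4, 168.3])), (np.int32(2774), array([319.4, 323.6])), (np.int32(3471), array([319.3, 393.6]))]
[[232.7 162.8]
 [236.1 161.1]
 [484.2 195.3]]
[ 0.53274218 -0.04668017  0.297     ]
[ 0.51774376 -0.20746924  0.297     ]
[ 0.62675276 -0.15482451  0.297     ]
[ 0.68596372 -0.15489609  0.297     ]
```

View pics/w4.png

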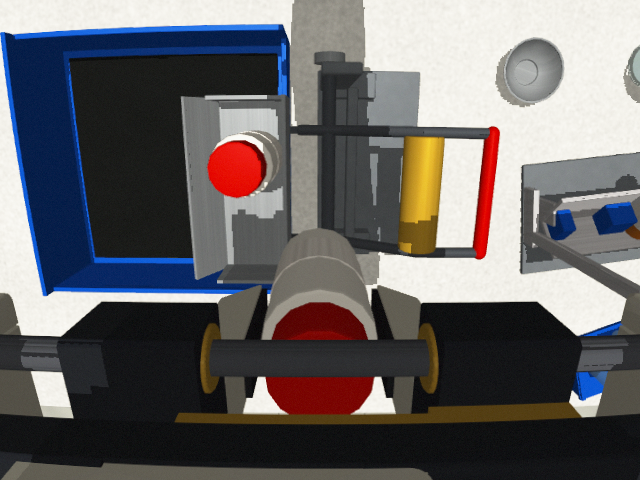

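The first bottle stands in the bucket with its cap at (236,168), and the near half is free. Moving over it.

jog_arm(motion=[[[-0.015, -0.056, 0, 0.003, -0.002, 0.007, 1], [-0.015, -0.056, 0, 0.003, -0.002, 0.007, 1], [-0.015, -0.056, 0.0, 0.003, -0.002, 0.007, 1], [-0.015, -0.056, 0.04, 0.003, -0.002, 0.007, 1], [-0.015, -0.056, 0.075, 0.003, -0.002, 0.007, 1], [-0.015, -0.056, 0.1, 0.003, -0.002, 0.007, 1], [-0.015, -0.056, 0.1, 0.003, -0.002, 0.007, 1], [-0.015, -0.056, 0.1, 0.003, -0.002, 0.007, 1]]])

```text
clock: 16.88
position: [0.58, -0.2164, 0.3009]
ee_rot: [-0.01, -3.141, 0.005]
force: [0.8, -0.9, -2.2]
width: 0.475
gripper_force: 25.0
```

```bash
python3 - <<'E'
from kin import *
s=log(); print(s["width"],s["force"],s["ee_rot"])
A=st(.034,-.065,.255); print(jog(A,Rdown()@FL,s))
E
```

```text
16.8833 [ 0.58   -0.2164  0.3009] [ 0.804  0.507 -0.845  1.425  0.382  1.379  1.514]
0.47530661700831384 [ 0.75685874 -0.91705944 -2.16611656] [-0.0103496  -3.14060238  0.00474392]
(array([-0.001,  0.004,  0.046]), array([-0.003, -0.001, -0.002]))
```

jog_arm(motion=[[[0, 0.005, 0.02, 0, 0, 0, 1], [0, 0.005, 0.035, 0, 0, 0, 1], [0, 0.005, 0.042, 0, 0, 0, 1], [0, 0.005, 0.045, 0, 0, 0, 1], [0, 0.005, 0.045, 0, 0, 0, -0.4], [0, 0.005, 0.044, 0, 0, 0, -0.4], [0, 0.005, 0.04, 0, 0, 0, -0.4], [0, 0.005, 0.0, 0, 0, 0, -0.4], [0, 0.005, -0.04, 0, 0, 0, -0.4], [0, 0.005, -0.08, 0, 0, 0, -0.4]]])

```text
clock: 17.72
position: [0.5807, -0.2113, 0.3854]
ee_rot: [0.012, 3.138, -0.005]
force: [1.5, 0.2, -0.1]
width: 0.702
gripper_force: 0.0
```

jog_arm(motion=[[[0, 0, -0.04, 0, 0, 0, -0.4], [0, 0, -0.08, 0, 0, 0, -0.4], [0, 0, -0.12, 0, 0, 0, -0.4], [0, 0, -0.14, 0, 0, 0, -0.4], [0, 0, -0.14, 0, 0, 0, -0.4], [0, 0, -0.14, 0, 0, 0, -0.4], [0, 0, -0.14, 0, 0, 0, -0.4], [0, 0, -0.14, 0, 0, 0, -0.4], [0, 0, -0.14, 0, 0, 0, -0.4], [0, 0, -0.14, 0, 0, 0, -0.4]]])

```text
clock: 18.55
position: [0.5803, -0.2113, 0.5218]
ee_rot: [0.012, 3.14, -0.005]
force: [-0.2, -0.2, 0.0]
width: 0.701
gripper_force: 0.0
```

jog_arm(motion=[[[0, 0, 0, 0, 0, 0, 1], [0, 0, 0, 0, 0, 0, 1], [0, 0, 0, 0, 0, 0, 1], [0, 0, 0, 0, 0, 0, 1], [0, 0, 0, 0, 0, 0, 1], [0, 0, 0, 0, 0, 0, 1], [0, 0, 0, 0, 0, 0, 1], [0, 0, 0, 0, 0, 0, 1], [0, 0, 0, 0, 0, 0, 1], [0, 0, 0, 0, 0, 0, 1]]])

```text
clock: 19.38
position: [0.5806, -0.211, 0.5226]
ee_rot: [0.012, 3.139, -0.005]
force: [0.1, 0.0, 0.0]
width: 0.035
gripper_force: 0.0
```

```bash
python3 - <<'E'
from kin import *
s=log(); print(s["width"],s["force"])
save("top","pics/t3.png"); save("scene","pics/s3.png")
f=lambda n,c:cv2.resize(cv2.convertScaleAbs(cv2.imread(f'pics/{n}.png')[c[0]:c[1],c[2]:c[3]],alpha=1.4),(400,400),interpolation=cv2.INTER_CUBIC)
cv2.imwrite('pics/c3.png',np.hstack([f('s3',(90,290,100,300)),f('t3',(155,325,340,560))]))
E
```

```text
19.3833 [ 0.5806 -0.211   0.5226] [ 0.688  0.465 -0.839  0.924  0.361  1.872  1.581]
0.035163394164938626 [0.1080645  0.04903247 0.04683062]
```

View pics/c3.png

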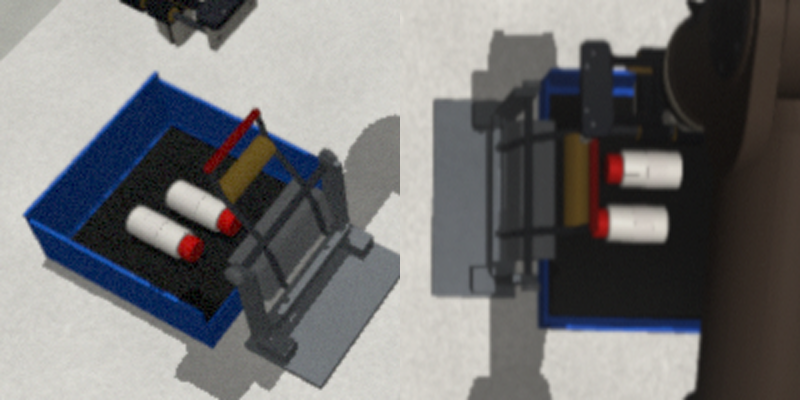

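The crop shows the bucket fully dumped, both bottles lying in the tub, and the red bar up and over. Now hook the bar with closed fingers, turned 90° so they are thin along y.

```bash
python3 - <<'E'
from kin import *
s=log(); Rh=Rdown()@FL@R.from_euler('z',np.pi/2).as_matrix()
A=st(0,-.115,.42); q=sim(s["joints"],A,Rh); print(jog(A,Rh,s))
q=sim(q,st(0,-.115,.288),Rh); q=sim(q,st(0,.062,.288),Rh); q=sim(q,st(0,.03,.45),Rh)
k=K("top"); hsv=cv2.cvtColor(cv2.imread("pics/t3.png"),cv2.COLOR_BGR2HSV)
m=(((hsv[...,0]<8)|(hsv[...,0]>172))&(hsv[...,1]>70)&(hsv[...,2]>60)).astype(np.uint8); m[:, :425]=0; m[:,435:]=0
p=np.argwhere(m); print(p.min(0),p.max(0)); print("pred bar",proj("top",[st(-.05,-.058,.312),st(.05,-.058,.312)],k))
E
```

```text
19.4833 [ 0.5806 -0.2111  0.5226] [ 0.688  0.465 -0.839  0.924  0.361  1.872  1.581]
[ 0.71  0.37 -0.53  1.24  0.19  1.58  0.2 ] err 0.0 minmargin 0.13
(array([ 0.034, -0.051,  0.103]), array([-1.000e-03,  5.000e-03,  1.568e+00]))
[ 0.73  0.42 -0.53  1.5   0.22  1.29  0.16] err 0.0 minmargin 0.43
[ 0.51  0.34 -0.6   1.62  0.2   1.25 -0.14] err 0.0 minmargin 0.67
[ 0.54  0.29 -0.59  1.29  0.16  1.61 -0.03] err 0.0 minmargin 0.39Traceback (most recent call last):
  File "<stdin>", line 7, in <module>
    return umr_minimum(a, axis, None, out, keepdims, initial, where)
ValueError: zero-size array to reduction operation minimum which has no identity
```

jog_arm(motion=[[[0.034, -0.051, 0.0, 0, 0.005, 1.568, 1], [0.034, -0.051, 0.0, 0, 0.005, 1.568, 1], [0.034, -0.051, 0.0, 0, 0.005, 1.568, 1], [0.034, -0.051, 0.0, 0, 0.005, 1.568, 1], [0.034, -0.051, 0.0, 0, 0.005, 1.568, 1], [0.034, -0.051, 0.103, 0, 0.005, 1.568, 1], [0.034, -0.051, 0.103, 0, 0.005, 1.568, 1], [0.034, -0.051, 0.103, 0, 0.005, 1.568, 1], [0.034, -0.051, 0.103, 0, 0.005, 1.568, 1], [0.034, -0.051, 0.103, 0, 0.005, 1.568, 1]]])

```text
clock: 20.32
position: [0.5455, -0.2623, 0.4178]
ee_rot: [-1.855, -2.532, 0.004]
force: [-0.3, 0.3, 0.8]
width: 0.006
gripper_force: 0.0
```

jog_arm(motion=[[[0, 0, 0, 0, 0, 0.32, 1], [0, 0, 0, 0, 0, 0.32, 1], [0, 0, 0, 0, 0, 0.32, 1], [0, 0, 0, 0, 0, 0.32, 1]]])

```text
clock: 20.65
position: [0.5465, -0.262, 0.4197]
ee_rot: [2.232, 2.21, -0.002]
force: [0.7, 0.3, -0.2]
width: 0.002
gripper_force: 0.0
```

```bash
python3 - <<'E'
from kin import *
s=log(); Rh=Rdown()@FL@R.from_euler('z',np.pi/2).as_matrix()
print(s["width"],jog(st(0,-.115,.288),Rh,s),jog(st(0,.062,.288),Rh,s))
hsv=cv2.cvtColor(cv2.imread("pics/t3.png"),cv2.COLOR_BGR2HSV)
m=(((hsv[...,0]<8)|(hsv[...,0]>172))&(hsv[...,1]>70)&(hsv[...,2]>60)).astype(np.uint8); m[:, :440]=0; m[:,451:]=0; m[260:]=0;m[:205]=0
p=np.argwhere(m); print(len(p) and (p.min(0),p.max(0))); print("pred bar",proj("top",[st(-.05,-.058,.312),st(.05,-.058,.312)]))
E
```

```text
20.65 [ 0.5465 -0.262   0.4197] [ 0.709  0.374 -0.541  1.242  0.191  1.576  0.19 ]
0.001715654499391189 (array([-0.   , -0.   ,  0.132]), array([-0.   ,  0.001, -0.005])) (array([ 0.177, -0.001,  0.131]), array([-0.   ,  0.001, -0.005]))
(array([244, 447]), array([255, 450]))
pred bar [[446.65778515 250.34910556]
 [446.74070685 207.43801889]]
```

jog_arm(motion=[[[0, 0, 0.04, 0, 0, 0, 1], [0, 0, 0.08, 0, 0, 0, 1], [0, 0, 0.12, 0, 0, 0, 1], [0, 0, 0.132, 0, 0, 0, 1], [0.02, 0, 0.132, 0, 0, 0, 1], [0.035, 0, 0.132, 0, 0, 0, 1], [0.045, 0, 0.132, 0, 0, 0, 1], [0.055, 0, 0.132, 0, 0, 0, 1], [0.065, 0, 0.132, 0, 0, 0, 1], [0.075, 0, 0.132, 0, 0, 0, 1]]])

```text
clock: 21.48
position: [0.5474, -0.1869, 0.2885]
ee_rot: [2.227, 2.212, -0.001]
force: [0.3, -2.7, 0.9]
width: 0.004
gripper_force: 1.3
```

jog_arm(motion=[[[0.012, 0, 0, 0, 0, 0, 1], [0.024, 0, 0, 0, 0, 0, 1], [0.036, 0, 0, 0, 0, 0, 1], [0.048, 0, 0, 0, 0, 0, 1]]])

```text
clock: 21.82
position: [0.5473, -0.1383, 0.2886]
ee_rot: [2.228, 2.212, -0.002]
force: [-1.0, -2.4, 3.2]
width: 0.003
gripper_force: 1.7
```

```bash
python3 - <<'E'
from kin import *
s=log(); print(s["force"]); Rh=Rdown()@FL@R.from_euler('z',np.pi/2).as_matrix(); print(jog(st(0,.062,.288),Rh,s))
im=get_image("scene")
for r in silhouettes("bucket","scene")[:2]: print(r["p"],r["pixel"],r["mask"].sum())
hsv=cv2.cvtColor(im,cv2.COLOR_RGB2HSV)
m=(((hsv[...,0]<8)|(hsv[...,0]>172))&(hsv[...,1]>90)&(hsv[...,2]>60)).astype(np.uint8); m[260:]=0;m[:,320:]=0
n,l,stt,c=cv2.connectedComponentsWithStats(m); print([(stt[i][4],c[i].round(1)) for i in range(1,n) if stt[i][4]>15])
for a in np.arange(0,1.8,.25):
    y,z=.13*np.cos(a)-.035*np.sin(a),.13*np.sin(a)+.035*np.cos(a); print(round(a,2),proj("scene",[st(0,y,.19+z)]).round())
E
```

```text
21.8167 [ 0.5473 -0.1383  0.2886] [ 0.584  0.354 -0.588  1.594  0.206  1.254 -0.047]
[-0.96198905 -2.40202097  3.17330851]
(array([ 0.053, -0.   ,  0.001]), array([ 0.001,  0.002, -0.002]))
0.72 [232.5, 195.8] 1350
[(np.int32(173), array([246.5, 174. ])), (np.int32(49), array([211.8, 198.3])), (np.int32(97), array([193.6, 212.6]))]
0.0 [[282. 211.]]
0.25 [[277. 202.]]
0.5 [[269. 193.]]
0.75 [[260. 183.]]
1.0 [[249. 175.]]
1.25 [[237. 167.]]
1.5 [[226. 162.]]
1.75 [[216. 159.]]
```

The hook holds and the bucket is at about 1.05 rad. Continuing.

jog_arm(motion=[[[0.012, 0, 0, 0, 0, 0, 1], [0.024, 0, 0, 0, 0, 0, 1], [0.036, 0, 0, 0, 0, 0, 1], [0.046, 0, 0, 0, 0, 0, 1], [0.054, 0, 0, 0, 0, 0, 1], [0.058, 0, 0, 0, 0, 0, 1], [0.058, 0, 0, 0, 0, 0, 1], [0.058, 0, 0, 0, 0, 0, 1]]])

```text
clock: 22.58
position: [0.5478, -0.081, 0.2875]
ee_rot: [2.228, 2.214, -0.001]
force: [0.1, -0.4, 0.1]
width: 0.007
gripper_force: 0.0
```

```bash
cat > chk.py <<'E'
from kin import *
s=log(); print(s["force"])
im=get_image("scene")
hsv=cv2.cvtColor(im,cv2.COLOR_RGB2HSV)
m=(((hsv[...,0]<8)|(hsv[...,0]>172))&(hsv[...,1]>90)&(hsv[...,2]>60)).astype(np.uint8); m[260:]=0;m[:,320:]=0
n,l,stt,c=cv2.connectedComponentsWithStats(m); print([(stt[i][4],c[i].round(1)) for i in range(1,n) if stt[i][4]>15])
E
python3 chk.py
```

```text
22.5833 [ 0.5478 -0.081   0.2875] [ 0.505  0.341 -0.61   1.619  0.204  1.246 -0.15 ]
[ 0.06328644 -0.4344855   0.06256489]
[(np.int32(163), array([266.1, 190.3])), (np.int32(70), array([192.6, 214. ]))]
```

The bucket is past balance (about 0.58 rad) and swinging free. Lifting clear and waiting.

jog_arm(motion=[[[0, 0, -0.04, 0, 0, 0, 1], [0, 0, -0.08, 0, 0, 0, 1], [0, 0, -0.12, 0, 0, 0, 1], [0, 0, -0.16, 0, 0, 0, 1], [0, 0, -0.16, 0, 0, 0, 1], [0, 0, -0.16, 0, 0, 0, 1], [0, 0, -0.16, 0, 0, 0, 1], [0, 0, -0.16, 0, 0, 0, 1], [0, 0, -0.16, 0, 0, 0, 1], [0, 0, -0.16, 0, 0, 0, 1]]])

```text
clock: 23.47
position: [0.5474, -0.0814, 0.4463]
ee_rot: [-2.229, -2.213, 0.004]
force: [-0.5, 0.1, -0.0]
width: 0.006
gripper_force: 0.0
```

jog_arm(motion=[[[0, 0, 0, 0, 0, 0, 1], [0, 0, 0, 0, 0, 0, 1], [0, 0, 0, 0, 0, 0, 1], [0, 0, 0, 0, 0, 0, 1], [0, 0, 0, 0, 0, 0, 1], [0, 0, 0, 0, 0, 0, 1], [0, 0, 0, 0, 0, 0, 1], [0, 0, 0, 0, 0, 0, 1], [0, 0, 0, 0, 0, 0, 1], [0, 0, 0, 0, 0, 0, 1]]])

```text
clock: 24.3
position: [0.5477, -0.0811, 0.4474]
ee_rot: [2.229, 2.213, -0.002]
force: [0.1, -0.7, 0.4]
width: 0.007
gripper_force: 0.0
```

jog_arm(motion=[[[0, 0, 0, 0, 0, 0, 1], [0, 0, 0, 0, 0, 0, 1], [0, 0, 0, 0, 0, 0, 1], [0, 0, 0, 0, 0, 0, 1], [0, 0, 0, 0, 0, 0, 1], [0, 0, 0, 0, 0, 0, 1], [0, 0, 0, 0, 0, 0, 1], [0, 0, 0, 0, 0, 0, 1], [0, 0, 0, 0, 0, 0, 1], [0, 0, 0, 0, 0, 0, 1]]])

```text
clock: 25.13
position: [0.5477, -0.0811, 0.4474]
ee_rot: [2.229, 2.213, -0.002]
force: [0.2, 0.2, 0.0]
width: 0.005
gripper_force: 0.0
```

```bash
python3 chk.py
```

```text
25.1333 [ 0.5477 -0.0811  0.4474] [ 0.491  0.284 -0.613  1.305  0.163  1.602 -0.105]
[0.21701171 0.16637627 0.03703284]
[(np.int32(173), array([282.1, 210.9])), (np.int32(99), array([193.8, 212.5]))]
```

jog_arm(motion=[[[0, 0, 0, 0, 0, 0, 1], [0, 0, 0, 0, 0, 0, 1], [0, 0, 0, 0, 0, 0, 1], [0, 0, 0, 0, 0, 0, 1], [0, 0, 0, 0, 0, 0, 1], [0, 0, 0, 0, 0, 0, 1], [0, 0, 0, 0, 0, 0, 1], [0, 0, 0, 0, 0, 0, 1], [0, 0, 0, 0, 0, 0, 1], [0, 0, 0, 0, 0, 0, 1]]])

```text
clock: 26.02
position: [0.5477, -0.0811, 0.4474]
ee_rot: [2.229, 2.213, -0.002]
force: [0.3, 0.1, -0.1]
width: 0.006
gripper_force: 0.0
```

```bash
python3 chk.py; python3 - <<'E'
from h import *
def f(im):
    hsv=cv2.cvtColor(im,cv2.COLOR_BGR2HSV)
    m=(((hsv[...,0]<8)|(hsv[...,0]>172))&(hsv[...,1]>90)&(hsv[...,2]>60)).astype(np.uint8); m[260:]=0;m[:,320:]=0;m[:,:240]=0
    return np.argwhere(m).mean(0)
print("start bar",f(cv2.imread("pics/s0.png")),"now",f(get_image("scene")[:,:,::-1]))
for r in silhouettes("sample_a_center","scene")[:3]: print(r["p"],r["pixel"],atz("scene",r["pixel"],.032))
for r in silhouettes("reagent_center","scene")[:1]: print("amber",r["pixel"])
for q in("beaker","dish"): print(q,[r["pixel"] for r in silhouettes(q,"scene")[:1]])
E
```

```text
26.0167 [ 0.5477 -0.0811  0.4474] [ 0.491  0.284 -0.613  1.305  0.163  1.602 -0.105]
[ 0.34668947  0.05888975 -0.14405401]
[(np.int32(171), array([282.1, 210.9])), (np.int32(99), array([193.7, 212.6]))]
start bar [211.87362637 281.14285714] now [210.85882353 282.13529412]
0.37 [185.3, 185.2] [ 0.51759225 -0.38766237  0.032     ]
amber [370.7, 305.7]
beaker [[405.9, 252.2]]
dish [[348.7, 237.1]]
```

```bash
python3 -c "
from cell import *
print(sign_off())"
```

```text
the job is handed in; nothing more can be done
None
```

I handed the job in at about 26 s on the robot clock: both sample bottles tripped the bucket and were seen lying in the tub, the empty bucket is back upright, and the amber bottle, beaker and dish look undisturbed; in the last check only one bottle's cap showed (the bucket probably hid the other), and no verdict came back.

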